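# Clear the quick couplers and close the spatter guard

## Robot

A 6-joint arm with a two-finger parallel gripper is mounted at the origin on the work surface. World frame = base frame: x ahead of the robot, y to its left, z up, the work surface at z = 0. Lengths are in m, angles in rad, forces in N, time in s.
With the tool pointing down it reaches from about 0.15 to 0.775 m from the base axis. Payload 6.1 kg.
Tool frame: the origin (TCP) lies on the centre line of the jaws, within the pads' length; the fingertips stand 22 mm ahead of it and the grasp point (between the pads) lies 3 mm ahead of it; z points along the fingers, y is the direction in which the jaws open and shut (so a half turn about z gives the same grasp; the last joint's range is limited). The gripper opens to 85 mm and grips with 20 to 120 N. Pads are 22 mm wide; open, the fingers measure 114 mm over their backs; the gripper's body (76 mm by 85 mm) begins 54 mm behind the grasp point. The pads swing forward as they close: fully open they stand 13 mm farther back than shut.
Start: joints at [-1.191, 0.126, -0.04, 1.405, 0, 1.571], TCP at [0.195, -0.488, 0.253] pointing down, gripper open.
Joint ranges: [-2.72, 2.72], [-0.95, 1.95], [-1.27, 1.35], [-1.78, 2.02], [-1.46, 1.47], [-3.14, 3.14]. Speed limits (rad/s): [2.39, 2.39, 3.01, 3.14, 3.14, 3.14].

## Interface

Orientations are given as a 3x3 rotation matrix whose columns are the frame's x, y, z axes.
In Python, from cell import r gives the robot as it stands.
- The arm moves only by the shell command python3 -m crank 'ROWS'. ROWS is JSON, a list that holds one entry, the list of rows, each a list of 5 numbers: the shift along the tool's x, y, z in m, then the turn about the tool's z in degrees, then the finger opening in m, from 0 to 0.0854. A call has 1 to 8 rows; each row shifts and turns the commanded pose from where the row before left it, along the tool's axes as they then stand; what a row does not reach is not made up. A row lasts 1/8 s, in which the tool goes at most 62.5 mm and 10.7 degrees, less where a joint would pass 70% of its speed; a pose out of reach is approached as far as the arm can. A call with a gripper value outside its range is refused whole. The fingers move at their own pace and stop on an object; the grip force is fixed at half the most. Time passes only in rows, so rows that do not move let the fingers close. It gives the time, the measured TCP pose, the force and the opening at its end, in the units of the state.
- r.get_state(): the state, without advancing time (a new reading comes with each control period).
- r.snapshot(name): name is "side" or "top"; returns a dict with "pixels" (420x560x3 uint8, blue, green, red), "z_map" (420x560 float32, m along the optical axis (not along the pixel's ray), 0 where there is no reading), "intrinsics" (3x3 intrinsics, pixels), "distortion" ([k1, k2, p1, p2, k3] as OpenCV has them; the pictures are not rectified), "origin" and "attitude" of the camera in the world. Camera axes: x right, y down, z forward; pixel columns grow to the right and rows downward; lengths in m; the calibration is good to about 2 mm. A picture is of the moment at which its call begins.
- r.sign_off(): hands the job in, once; it reports no verdict.
The state is a dict: "t": time; "joint_positions": joint angles; "qd": joint speeds; "joint_torque": joint torques, N m; "tool_pos": TCP position; "ee_rot": TCP orientation; "wrist_force": force on the tool from outside, world axes, zero at the start; "ft_torque": the same for the moment, N m; "grip_width": finger opening in m.
Only numpy, scipy, OpenCV 4.12 (cv2) and the standard library are available. Lean on these libraries where they do the work, as an engineer would, in place of code of your own. Each camera call takes 0.05 s, during which the arm holds its last target. There are 200 camera calls.

## Task

The job at the welding bench is over: free every plug left in the gas manifold's quick couplers by pulling back the coupler's sprung collar and drawing the plug out, and lay each plug in its own notch of the cradle rack, nose on one rail and tail on the other. When all are in the rack, push the manifold's sliding guard fully shut over the couplers until its catch clicks, and leave the other things on the bench where they are.

Things in the scene. Friction and masses are not known exactly. Their poses are not given: they have to be found in the camera images.
- collar1_c (a point): Centre of the collar of coupler 1, first from the manifold's +y end: a ribbed steel sleeve, 40 mm across, 30 mm long, that slides 14 mm back along the manifold's +x (axes as the manifold's; at rest its centre is at x = -50 mm). Its spring: 5 N at rest, 10 N back. The last 6 mm of pull push the plug 6 mm or more out; it stays so, loose, when the collar is let go (which may stop part way). Pulled less, it locks again.
- plug1_c (a point): Body centre of plug 1, locked in coupler 1 at the start if present (centre 33 mm out from the mouth, own x along the manifold's x). Brass body 60 mm long (own x), 28 mm square, flats facing own y and z; at +x a grooved steel nose 16 mm round, 42 mm long; at -x a tail 16 mm round (barbs to 18.4 mm), 32 mm long. 0.16 kg.
- collar2_c (a point): Centre of the collar of coupler 2, second: a ribbed steel sleeve, 40 mm across, 30 mm long, that slides 14 mm back along the manifold's +x (axes as the manifold's; at rest its centre is at x = -50 mm). Its spring: 5 N at rest, 10 N back. The last 6 mm of pull push the plug 6 mm or more out; it stays so, loose, when the collar is let go (which may stop part way). Pulled less, it locks again.
- plug2_c (a point): Body centre of plug 2, locked in coupler 2 at the start if present (centre 33 mm out from the mouth, own x along the manifold's x). Brass body 60 mm long (own x), 28 mm square, flats facing own y and z; at +x a grooved steel nose 16 mm round, 42 mm long; at -x a tail 16 mm round (barbs to 18.4 mm), 32 mm long. 0.16 kg.
- collar3_c (a point): Centre of the collar of coupler 3, third: a ribbed steel sleeve, 40 mm across, 30 mm long, that slides 14 mm back along the manifold's +x (axes as the manifold's; at rest its centre is at x = -50 mm). Its spring: 5 N at rest, 10 N back. The last 6 mm of pull push the plug 6 mm or more out; it stays so, loose, when the collar is let go (which may stop part way). Pulled less, it locks again.
- plug3_c (a point): Body centre of plug 3, locked in coupler 3 at the start if present (centre 33 mm out from the mouth, own x along the manifold's x). Brass body 60 mm long (own x), 28 mm square, flats facing own y and z; at +x a grooved steel nose 16 mm round, 42 mm long; at -x a tail 16 mm round (barbs to 18.4 mm), 32 mm long. 0.16 kg.
- collar4_c (a point): Centre of the collar of coupler 4, the last, at its -y end: a ribbed steel sleeve, 40 mm across, 30 mm long, that slides 14 mm back along the manifold's +x (axes as the manifold's; at rest its centre is at x = -50 mm). Its spring: 5 N at rest, 10 N back. The last 6 mm of pull push the plug 6 mm or more out; it stays so, loose, when the collar is let go (which may stop part way). Pulled less, it locks again.
- plug4_c (a point): Body centre of plug 4, locked in coupler 4 at the start if present (centre 33 mm out from the mouth, own x along the manifold's x). Brass body 60 mm long (own x), 28 mm square, flats facing own y and z; at +x a grooved steel nose 16 mm round, 42 mm long; at -x a tail 16 mm round (barbs to 18.4 mm), 32 mm long. 0.16 kg.
- rack: Loose cradle rack, 0.9 kg: base plate 120 (own x) by 260 (own y) by 8 mm, origin under its centre, and two 8 mm plywood rails along own y at x = -47 and +47 mm, tops 58 mm over the table. Each of the 4 pairs of V notches carries a plug lying level along own x (either way round), nose in one rail, tail in the other, body between the rails.
- notch1 (a point): Where the centre of a plug's body lies when the plug rests in notch pair 1 of the rack: on the rack's middle, -93 mm along its own y, 46 mm over the table. Axes as the rack's.
- notch2 (a point): Where the centre of a plug's body lies when the plug rests in notch pair 2 of the rack: on the rack's middle, -31 mm along its own y, 46 mm over the table. Axes as the rack's.
- notch3 (a point): Where the centre of a plug's body lies when the plug rests in notch pair 3 of the rack: on the rack's middle, 31 mm along its own y, 46 mm over the table. Axes as the rack's.
- notch4 (a point): Where the centre of a plug's body lies when the plug rests in notch pair 4 of the rack: on the rack's middle, 93 mm along its own y, 46 mm over the table. Axes as the rack's.
- guard (a joint): Travel of the sliding spatter guard: 0 parked back over the manifold's block, 0.090 m shut over the couplers (towards the mouths, manifold's -x). It slides stiffly (about 1.5 N) and stays where it is left; from about 0.074 m it must be pushed over a sprung roller catch (10 to 15 N), which then clicks in behind it and holds it at the stop.
- guard_handle (a point): Middle of the guard's black handle bar: 12 mm round, 100 mm long along the manifold's y, 147 mm over the table, 35 mm over the guard's roof, on posts at both ends. It moves with the guard. Axes as the manifold's.
- manifold: Fixed gas manifold: blue block, x 0 to 100, y -170 to 170, z 0 to 100 mm; origin on the table under the middle of its front face. Couplers 1 to 4 stand out to -x at y = 114, 38, -38, -114 mm, axes level at z = 75, mouths at x = -75 mm, bore 17 mm, barrel 25 mm. A plug is drawn out along -x. Guard over the block: roof 350 by 105 mm, top at z = 112; cheeks at y = +-173 mm.
- hammer: Bystander, to be left alone: lump hammer.
- gusset: Bystander, to be left alone: flat gusset plate, 8 mm thick.
- offcut: Bystander, to be left alone: standing pipe offcut, 90 mm diameter, 60 mm high.
- spray: Bystander, to be left alone: spray can, 54 mm diameter, 170 mm high.
- wirebrush: Bystander, to be left alone: brush.
- square: Bystander, to be left alone: flat steel square, 4 mm thick.
Not all that is in view belongs to the job. Leave any red look-alike of the part that bears plug1_c alone.

How it is judged:
On the way, in this order (a step that is already met when the one before it is completed fails the run):
1. every plug present lies let go in a notch pair of the rack (((distance between plug1_c and notch1 below 0.014 m and angle between the x axis of plug1_c and the x axis of rack, either way round below 0.15 rad) or (distance between plug1_c and notch2 below 0.014 m and angle between the x axis of plug1_c and the x axis of rack, either way round below 0.15 rad) or (distance between plug1_c and notch3 below 0.014 m and angle between the x axis of plug1_c and the x axis of rack, either way round below 0.15 rad) or (distance between plug1_c and notch4 below 0.014 m and angle between the x axis of plug1_c and the x axis of rack, either way round below 0.15 rad)) and ((distance between plug2_c and notch1 below 0.014 m and angle between the x axis of plug2_c and the x axis of rack, either way round below 0.15 rad) or (distance between plug2_c and notch2 below 0.014 m and angle between the x axis of plug2_c and the x axis of rack, either way round below 0.15 rad) or (distance between plug2_c and notch3 below 0.014 m and angle between the x axis of plug2_c and the x axis of rack, either way round below 0.15 rad) or (distance between plug2_c and notch4 below 0.014 m and angle between the x axis of plug2_c and the x axis of rack, either way round below 0.15 rad)) and ((distance between plug3_c and notch1 below 0.014 m and angle between the x axis of plug3_c and the x axis of rack, either way round below 0.15 rad) or (distance between plug3_c and notch2 below 0.014 m and angle between the x axis of plug3_c and the x axis of rack, either way round below 0.15 rad) or (distance between plug3_c and notch3 below 0.014 m and angle between the x axis of plug3_c and the x axis of rack, either way round below 0.15 rad) or (distance between plug3_c and notch4 below 0.014 m and angle between the x axis of plug3_c and the x axis of rack, either way round below 0.15 rad)) and ((distance between plug4_c and notch1 below 0.014 m and angle between the x axis of plug4_c and the x axis of rack, either way round below 0.15 rad) or (distance between plug4_c and notch2 below 0.014 m and angle between the x axis of plug4_c and the x axis of rack, either way round below 0.15 rad) or (distance between plug4_c and notch3 below 0.014 m and angle between the x axis of plug4_c and the x axis of rack, either way round below 0.15 rad) or (distance between plug4_c and notch4 below 0.014 m and angle between the x axis of plug4_c and the x axis of rack, either way round below 0.15 rad)) and contact force between each of plug1, plug2, plug3, plug4 and the fingers below 0.3 N), for 0.3 s.
2. the guard is pushed shut past its catch (value of joint guard above 0.087 m), for 0.2 s.
At the end, for the whole second after the job is handed in: Every plug present rests in a notch pair of the rack (centre within 14 mm of the notch's point, axis within 0.15 rad of the rack's x), at rest, the rack flat on the table, and the guard is shut and latched (travel above 0.087 m of 0.090) (((distance between plug1_c and notch1 below 0.014 m and angle between the x axis of plug1_c and the x axis of rack, either way round below 0.15 rad) or (distance between plug1_c and notch2 below 0.014 m and angle between the x axis of plug1_c and the x axis of rack, either way round below 0.15 rad) or (distance between plug1_c and notch3 below 0.014 m and angle between the x axis of plug1_c and the x axis of rack, either way round below 0.15 rad) or (distance between plug1_c and notch4 below 0.014 m and angle between the x axis of plug1_c and the x axis of rack, either way round below 0.15 rad)) and ((distance between plug2_c and notch1 below 0.014 m and angle between the x axis of plug2_c and the x axis of rack, either way round below 0.15 rad) or (distance between plug2_c and notch2 below 0.014 m and angle between the x axis of plug2_c and the x axis of rack, either way round below 0.15 rad) or (distance between plug2_c and notch3 below 0.014 m and angle between the x axis of plug2_c and the x axis of rack, either way round below 0.15 rad) or (distance between plug2_c and notch4 below 0.014 m and angle between the x axis of plug2_c and the x axis of rack, either way round below 0.15 rad)) and ((distance between plug3_c and notch1 below 0.014 m and angle between the x axis of plug3_c and the x axis of rack, either way round below 0.15 rad) or (distance between plug3_c and notch2 below 0.014 m and angle between the x axis of plug3_c and the x axis of rack, either way round below 0.15 rad) or (distance between plug3_c and notch3 below 0.014 m and angle between the x axis of plug3_c and the x axis of rack, either way round below 0.15 rad) or (distance between plug3_c and notch4 below 0.014 m and angle between the x axis of plug3_c and the x axis of rack, either way round below 0.15 rad)) and ((distance between plug4_c and notch1 below 0.014 m and angle between the x axis of plug4_c and the x axis of rack, either way round below 0.15 rad) or (distance between plug4_c and notch2 below 0.014 m and angle between the x axis of plug4_c and the x axis of rack, either way round below 0.15 rad) or (distance between plug4_c and notch3 below 0.014 m and angle between the x axis of plug4_c and the x axis of rack, either way round below 0.15 rad) or (distance between plug4_c and notch4 below 0.014 m and angle between the x axis of plug4_c and the x axis of rack, either way round below 0.15 rad)) and linear speed of each of plug1, plug2, plug3, plug4 below 0.03 m/s and linear speed of rack below 0.02 m/s and angle between rack's own z axis and vertical below 0.08 rad and value of joint guard above 0.087 m); the robot touches nothing.
It fails at once if a bystander is knocked more than 6 cm from its place (distance of any of hammer, gusset, offcut, spray, wirebrush, square from where it was at the start of the episode above 0.06 m).
Of plug1, plug2, plug3, plug4 only 3 to 4 are there at a start; the rules pass over those that are not, and their reading is None.
At some moment in a run one of rack may be knocked a few centimetres aside while the robot is not near it.
Once in a run the grip may slacken for a moment while it holds something.
It also fails if it takes over 210 s, if anything falls off the work surface, if the arm or the gripper's body presses on something with over 40 N, if the wrist force passes 120 N, or if a joint passes its speed limit or range.

## Working session

There is one attempt and no reset: what is moved stays moved. The work goes in short steps, Python scripts to look and compute and a shell command to move; the robot and the scene stay as the last step left them, time stands still between calls to the robot, and variables do not carry over. Pictures are saved under pics/ and viewed, about 12 in all and at most 16, crops included, and the job is handed in when it is done.

```bash
ls; mkdir -p pics
cat > h.py <<'E'
import numpy as np,cv2
from cell import r
def cloud(s):
    K=np.array(s["intrinsics"]);d=np.array(s["distortion"]);z=s["z_map"]
    h,w=z.shape;u,v=np.meshgrid(np.arange(w),np.arange(h))
    p=cv2.undistortPoints(np.stack([u,v],-1).reshape(-1,1,2).astype(np.float64),K,d).reshape(h,w,2)
    c=np.dstack([p[...,0]*z,p[...,1]*z,z])
    W=c@np.array(s["attitude"]).T+np.array(s["origin"])
    W[z==0]=np.nan
    return W
def proj(s,P):
    R=np.array(s["attitude"]);t=np.array(s["origin"])
    Rc=R.T;return cv2.projectPoints(np.atleast_2d(P).astype(float),cv2.Rodrigues(Rc)[0],-Rc@t,np.array(s["intrinsics"]),np.array(s["distortion"]))[0].reshape(-1,2)
E
python3 - <<'E'
from h import *
st=r.get_state();print({k:np.round(v,3).tolist() for k,v in st.items()})
for n in("top","side"):
    s=r.snapshot(n);cv2.imwrite(f"pics/{n}0.png",s["pixels"]);np.savez(f"{n}0.npz",W=cloud(s))
    print(n,np.round(s["origin"],3),np.round(s["attitude"],3).tolist(),np.round(s["intrinsics"],1).tolist())
E
```

```text
pics
{'t': 0.0, 'joint_positions': [-1.191, 0.126, -0.041, 1.405, -0.0, 1.571], 'qd': [-0.001, -0.001, 0.0, 0.003, -0.001, -0.001], 'joint_torque': [-0.002, -43.591, 35.293, 0.017, -0.0, -0.0], 'tool_pos': [0.194, -0.487, 0.253], 'ee_rot': [[0.929, 0.371, -0.001], [0.371, -0.929, 0.001], [-0.0, -0.002, -1.0]], 'wrist_force': [0.512, -0.936, 0.046], 'ft_torque': [-0.04, 0.004, 0.022], 'grip_width': 0.086}
top [ 0.405 -0.067  1.352] [[-0.026, -0.997, 0.074], [-1.0, 0.025, -0.02], [0.018, -0.075, -0.997]] [[447.8, 0.0, 284.2], [0.0, 447.8, 208.0], [0.0, 0.0, 1.0]]
side [0.237 0.718 0.975] [[-0.941, -0.24, 0.24], [-0.339, 0.679, -0.651], [-0.007, -0.693, -0.721]] [[411.9, 0.0, 278.3], [0.0, 411.9, 213.0], [0.0, 0.0, 1.0]]
```

View pics/top0.png

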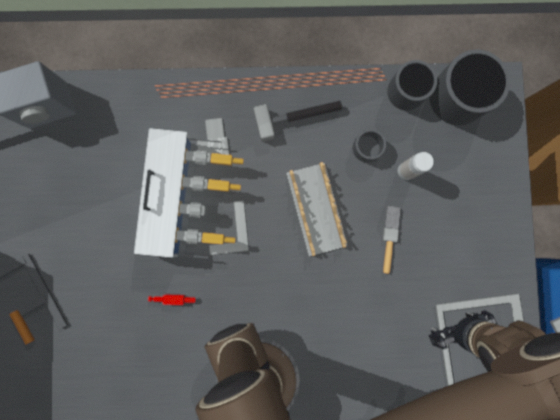

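View pics/side0.png

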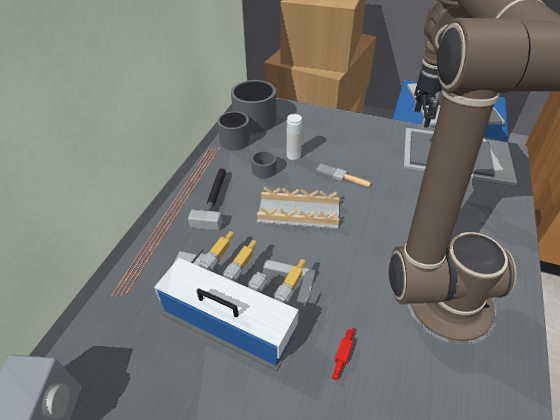

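Manifold at left in top view: roof 135–187 × 130–257. Its +y end is towards the robot. Candidates for plugs are the three yellow ones at (213,238), (218,185) and (221,158), which are plugs 1, 3 and 4. Coupler 2 at (195,210) is empty. The red look-alike at (172,300), lying loose, stays where it is. The rack is at (317,210).

```bash
cat >> h.py <<'E'
from scipy import ndimage as nd
from scipy.optimize import minimize
def rect(P):
    (c,wh,a)=cv2.minAreaRect((P[:,:2]*1000).astype(np.float32));return np.round(c,1),np.round(wh,1),round(a,2)
def yellow(img):
    H=cv2.cvtColor(img,cv2.COLOR_BGR2HSV);return (H[...,0]>17)&(H[...,0]<30)&(H[...,1]>150)&(H[...,2]>90)
def plugs(s,W):
    L,n=nd.label(yellow(s["pixels"]))
    out=[]
    for i in range(1,n+1):
        m=L==i
        if m.sum()<60: continue
        P=W[m];P=P[np.isfinite(P[:,2])]
        zt=np.percentile(P[:,2],85);B=P[P[:,2]>zt-.006]
        out.append((m.sum(),np.argwhere(m).mean(0).round(0)[::-1],round(zt*1000,1),rect(B)))
    return out
E
python3 - <<'E'
from h import *
s=r.snapshot("top");W=cloud(s);im=s["pixels"]
for p in plugs(s,W):print("plug",p)
Z=W[...,2]
v,u=np.mgrid[:420,:560]
m=(abs(Z-.112)<.006)&(u<195)&(u>125)&(v>120)&(v<265)
print("roof",m.sum(),rect(W[m]),np.median(Z[m]))
m=(Z>.135)&(Z<.165)&(u<195)&(u>125)&(v>120)&(v<265)
print("handle",m.sum(),rect(W[m]),np.median(Z[m]))
m=(abs(Z-.008)<.006)&(u>280)&(u<350)&(v>160)&(v<258)&(im.max(2)>110)
print("base",m.sum(),rect(W[m]))
m=(Z>.04)&(Z<.07)&(u>280)&(u<350)&(v>155)&(v<262)
print("rails",m.sum(),rect(W[m]),np.percentile(Z[m],[50,98]))
L,n=nd.label(m,np.ones((3,3)))
for i in range(1,n+1):
    if (L==i).sum()>20:print((L==i).sum(),rect(W[L==i]))
a=im[110:270,125:365];cv2.imwrite("pics/crop1.png",cv2.resize(a,None,fx=3.3,fy=3.3,interpolation=cv2.INTER_CUBIC))
E
```

```text
plug (np.int64(190), array([225., 159.]), np.float64(89.6), (array([642.5,  69.7]), array([82.7, 22.9]), 82.43))
plug (np.int64(203), array([222., 185.]), np.float64(90.3), (array([568.6,  88. ]), array([66.3, 23.8]), 80.88))
plug (np.int64(210), array([216., 238.]), np.float64(90.1), (array([419.6,  98.3]), array([81.2, 22.5]), 88.5))
roof 4522 (array([551.9, 250.6]), array([106.9, 353.1]), 83.3) 0.11183392301959882
handle 199 (array([554.8, 277.7]), array([ 13. , 112.9]), 82.46) 0.15108593602032228
base 2661 (array([ 503.7, -188.7]), array([269.3, 122.5]), 13.71)
rails 355 (array([ 499.9, -190.9]), array([241.7, 102.6]), 13.54) [0.05077297 0.06043842]
26 (array([ 616.5, -210.8]), array([24.4,  8. ]), 13.93)
23 (array([ 593.7, -119.8]), array([22.5,  8. ]), 14.32)
25 (array([ 554.8, -225.5]), array([24.1,  8.5]), 13.45)
23 (array([ 533.3, -134.3]), array([23.6,  7.4]), 14.03)
21 (array([ 523.7, -233.7]), array([19.1,  8.3]), 14.13)
23 (array([ 495.3, -240.5]), array([23. ,  7.6]), 14.8)
21 (array([ 473.4, -148.6]), array([21.7,  7.3]), 14.57)
23 (array([ 463.7, -247.8]), array([21.,  8.]), 14.97)
21 (array([ 443.6, -156. ]), array([22.9,  7.5]), 13.61)
23 (array([ 435.3, -254.4]), array([22.2,  8.2]), 14.61)
24 (array([ 405. , -262.2]), array([23.6,  8.6]), 14.77)
```

View pics/crop1.png

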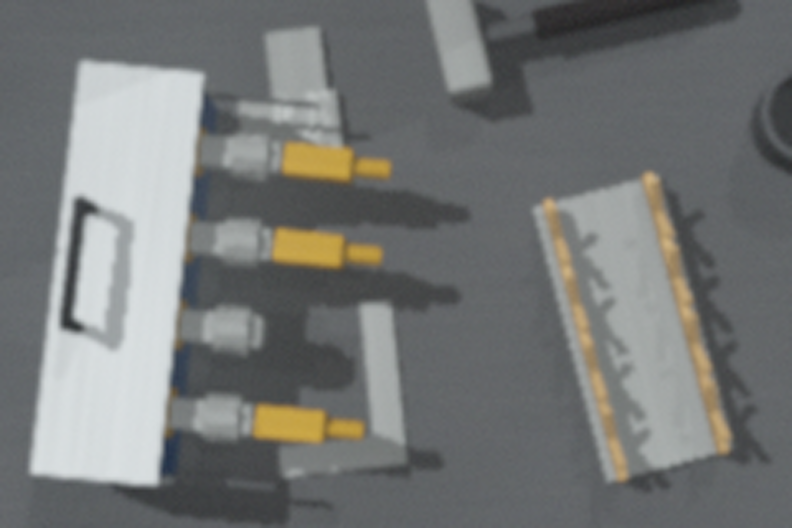

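Run:
```python
from h import *
s=r.snapshot("top");W=cloud(s);im=s["pixels"];K=yellow(im)
def box(x0,x1,hy,z,c):  # polygon corners in manifold frame
    return [[x0,c-hy,z],[x1,c-hy,z],[x1,c+hy,z],[x0,c+hy,z]]
F=8
big=cv2.resize(K[120:260,185:260].astype(np.float32),None,fx=F,fy=F,interpolation=cv2.INTER_LINEAR)
def render(p):
    ox,oy,a=p;R=np.array([[np.cos(a),-np.sin(a),0],[np.sin(a),np.cos(a),0],[0,0,1]]);o=np.array([ox,oy,0])
    M=np.zeros(big.shape,np.float32)
    for c in(.114,-.038,-.114):
        for b in(box(-.138,-.078,.014,.089,c),box(-.138,-.078,.014,.061,c),box(-.17,-.138,.0085,.078,c)):
            q=(proj(s,np.array(b)@R.T+o)-[185,120]+.5)*F-.5
            cv2.fillConvexPoly(M,cv2.convexHull(q.round().astype(np.int32)),1.)
    return M
f=lambda p:abs(cv2.GaussianBlur(render(p),(0,0),4)-cv2.GaussianBlur(big,(0,0),4)).mean()
a=np.radians(83.3);x=np.array([np.cos(a),np.sin(a)]);c0=np.array([.5519,.2506])-.05*x
best=min((minimize(f,[c0[0]+dx,c0[1]+dy,a],method="Nelder-Mead",options=dict(initial_simplex=[[c0[0]+dx,c0[1]+dy,a],[c0[0]+dx+.008,c0[1]+dy,a],[c0[0]+dx,c0[1]+dy+.008,a],[c0[0]+dx,c0[1]+dy,a+.03]])) for dx in(-.005,.005) for dy in(-.01,.01)),key=lambda q:q.fun)
print(best.x,np.degrees(best.x[2]),best.fun,big.mean())
ox,oy,a=best.x;X=np.array([np.cos(a),np.sin(a)]);Y=np.array([-X[1],X[0]]);o=np.array([ox,oy])
for i,y in enumerate((.114,.038,-.038,-.114),1):
    print(i,"collar",(o-.05*X+y*Y).round(4),"plug",(o-.108*X+y*Y).round(4))
print("roof ctr in manifold",((np.array([.5519,.2506])-o)@np.c_[X,Y]),"handle",((np.array([.5548,.2777])-o)@np.c_[X,Y]))
# depth check lateral
L,n=nd.label(K)
for i in range(1,n+1):
    if (L==i).sum()>60:
        P=W[L==i][:,:2]-o;q=P@np.c_[X,Y];print(np.percentile(q[:,0],[2,98]).round(4),np.median(q[:,1]).round(4))
```

```text
[0.54574002 0.20619059 1.44497058] 82.79071581871202 0.028278253972530365 0.05847619
1 collar [0.4264 0.1709] plug [0.4191 0.1134]
2 collar [0.5018 0.1614] plug [0.4945 0.1038]
3 collar [0.5772 0.1518] plug [0.5699 0.0943]
4 collar [0.6526 0.1423] plug [0.6453 0.0847]
roof ctr in manifold [ 0.04483136 -0.00053817] handle [ 7.20810545e-02 -1.43539704e-05]
[-0.1622 -0.083 ] -0.1133
[-0.1641 -0.0832] -0.0379
[nan nan] nan
```

```bash
cat > g.py <<'E'
import sys
from h import *
def delta(x,y,z,yaw):
    s=r.get_state();R=np.array(s["ee_rot"]);p=np.array(s["tool_pos"])
    cur=np.degrees(np.arctan2(R[1,0],R[0,0]))
    print("t",round(s["t"],2),"pos",p.round(4),"yaw",cur.round(2),"F",np.round(s["wrist_force"],1),"w",round(s["grip_width"],4),"q",np.round(s["joint_positions"],2))
    print("turn",-((yaw-cur+180)%360-180).round(2),"| now d_tool mm",(1000*R.T@(np.array([x,y,z])-p)).round(1))
    c,q=np.cos(np.radians(yaw)),np.sin(np.radians(yaw));R2=np.array([[c,q,0],[q,-c,0],[0,0,-1]])
    print("after turn d_tool mm",(1000*R2.T@(np.array([x,y,z])-p)).round(1))
if __name__=="__main__": delta(*map(float,sys.argv[1:5]))
E
python3 -m crank '[[[0,0,0,-10.2,0.085],[0,0,0,-10.2,0.085],[0,0,0,-10.2,0.085],[0,0,0,-10.2,0.07],[0,0,0,-10.2,0.06],[0,0,0,-10.2,0.056],[0,0,0,0,0.056]]]'
python3 g.py .4264 .1709 .2 83
```

```text
t: 1.08
tool_pos: [0.1946, -0.4875, 0.2531]
ee_rot: [[0.124, 0.992, -0.0], [0.992, -0.124, 0.0], [0.0, -0.0, -1.0]]
wrist_force: [0.2, 0.8, -0.8]
grip_width: 0.0555
t 1.07 pos [ 0.1946 -0.4875  0.2531] yaw 82.85 F [ 0.2  0.8 -0.8] w 0.0555 q [-1.19  0.13 -0.04  1.41 -0.    0.5 ]
turn -0.15 | now d_tool mm [682.1 148.1  53.3]
after turn d_tool mm [681.7 149.9  53.1]
```

```bash
python3 -m crank '[[[0.052,0.0114,0,0,0.056],[0.052,0.0114,0,0,0.056],[0.052,0.0114,0,0,0.056],[0.052,0.0114,0,0,0.056],[0.052,0.0114,0,0,0.056],[0.052,0.0114,0,0,0.056],[0.052,0.0114,0,0,0.056],[0.052,0.0114,0,0,0.056]]]' >/dev/null
python3 -m crank '[[[0.052,0.0114,0,0,0.056],[0.052,0.0114,0,0,0.056],[0.052,0.0114,0,0,0.056],[0.052,0.0114,0,0,0.056],[0.05,0.012,0,0,0.056],[0,0,0,0,0.056],[0,0,0,0,0.056]]]' >/dev/null
python3 g.py .4264 .1709 .078 83
```

```text
t 2.95 pos [0.4245 0.1629 0.253 ] yaw 82.88 F [-0.1 -0.1  0.3] w 0.0563 q [ 0.37 -0.01 -0.18  1.4  -0.    2.06]
turn -0.12 | now d_tool mm [  8.3   1.1 175. ]
after turn d_tool mm [  8.1   0.9 175. ]
```

```bash
python3 -m crank '[[[0.008,0.001,0.03,0,0.056],[0,0,0.05,0,0.056],[0,0,0.04,0,0.056],[0,0,0.03,0,0.056],[0,0,0.025,0,0.056],[0,0,0,0,0.056]]]'
python3 -m crank '[[[0,0,0,0,0.036],[0,0,0,0,0.036],[0,0,0,0,0.036],[0,0,0,0,0.036],[0,0,0,0,0.036]]]'
python3 g.py .4264 .1709 .078 83
```

```text
t: 3.7
tool_pos: [0.4253, 0.1691, 0.0771]
ee_rot: [[0.126, 0.992, -0.003], [0.992, -0.126, -0.001], [-0.002, -0.003, -1.0]]
wrist_force: [0.6, -0.3, 0.4]
grip_width: 0.0557
t: 4.32
tool_pos: [0.4274, 0.1706, 0.0797]
ee_rot: [[0.123, 0.992, 0.002], [0.992, -0.123, -0.001], [-0.0, 0.002, -1.0]]
wrist_force: [-2.2, -5.2, 5.6]
grip_width: 0.0391
t 4.33 pos [0.4274 0.1706 0.0797] yaw 82.93 F [-2.2 -5.2  5.6] w 0.0391 q [ 0.38  0.07 -0.49  1.01 -0.    2.07]
turn -0.07 | now d_tool mm [ 0.1 -1.   1.7]
after turn d_tool mm [ 0.1 -1.   1.7]
```

```bash
python3 -m crank '[[[0.004,0,0,0,0.034],[0.004,0,0,0,0.034],[0.004,0,0,0,0.034],[0.003,0,0,0,0.034],[0,0,0,0,0.034],[0,0,0,0,0.034]]]'
python3 - <<'E'
from h import *
for n in("top","side"):
    s=r.snapshot(n);np.savez(n+"1.npz",W=cloud(s));im=s["pixels"]
    if n=="side":cv2.imwrite("pics/s1.png",cv2.resize(im[220:340,180:360],None,fx=4,fy=4,interpolation=cv2.INTER_CUBIC))
E
```

```text
t: 5.08
tool_pos: [0.429, 0.1841, 0.0797]
ee_rot: [[0.124, 0.992, 0.002], [0.992, -0.124, -0.004], [-0.004, 0.002, -1.0]]
wrist_force: [-3.3, -11.1, 9.7]
grip_width: 0.0388
```

View pics/s1.png

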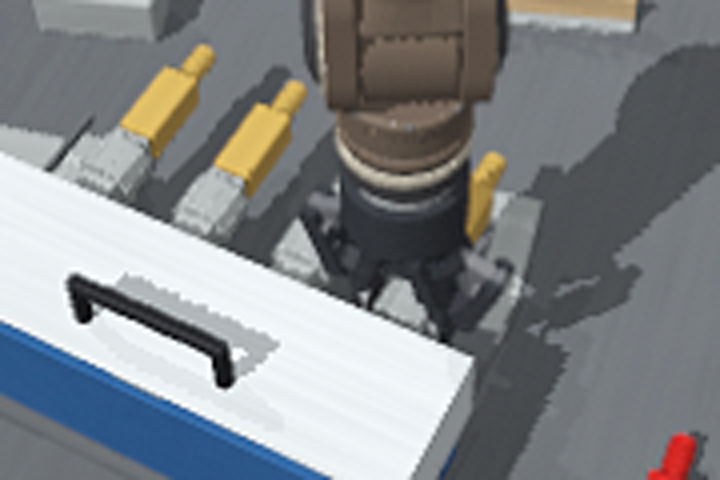

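```bash
python3 -m crank '[[[0,0,0,0,0.056],[0,0,0,0,0.056],[0,0,0,0,0.056],[0,0,-0.03,0,0.056],[0,0,-0.05,0,0.056],[0.04,0,-0.03,0,0.056],[0.04,0,0,0,0.056],[0.0,0,0,0,0.056]]]'
cat >> h.py <<'E'
MO=np.array([.5457,.2062]);MA=np.radians(82.95);MX=np.array([np.cos(MA),np.sin(MA)]);MY=np.array([-MX[1],MX[0]])
def inman():
    s=r.snapshot("top");W=cloud(s);L,n=nd.label(yellow(s["pixels"]))
    for i in range(1,n+1):
        m=(L==i)
        if m.sum()<40: continue
        P=W[m];P=P[np.isfinite(P[:,2])];q=(P[:,:2]-MO)@np.c_[MX,MY]*1000
        t=q[P[:,2]>.0865]
        print("n",len(P),"px",np.argwhere(m).mean(0).round()[::-1],"x",np.percentile(q[:,0],[2,98]).round(1),"y",np.median(q[:,1]).round(1),"z",np.percentile(P[:,2]*1000,[10,90]).round(1))
    return s,W
E
python3 - <<'E'
from h import *
s,W=inman()
E
python3 g.py .4184 .108 .13 83
```

```text
t: 6.18
tool_pos: [0.4389, 0.2675, 0.1883]
ee_rot: [[0.12, 0.993, 0.001], [0.993, -0.12, 0.001], [0.001, 0.0, -1.0]]
wrist_force: [-0.3, -0.1, -0.2]
grip_width: 0.0559
n 185 px [224. 159.] x [-162.3  -83.2] y -113.2 z [81.6 90.6]
n 194 px [222. 185.] x [-164.3  -84.9] y -37.8 z [80.8 90.4]
n 175 px [219. 239.] x [-169.2  -90.4] y 113.7 z [79.4 90.9]
t 6.22 pos [0.4384 0.2661 0.1879] yaw 83.08 F [-0.4 -0.6 -0.3] w 0.056 q [ 0.55  0.11 -0.2   1.26  0.    2.24]
turn 0.08 | now d_tool mm [-159.4   -0.8   58. ]
after turn d_tool mm [-159.4   -0.6   57.9]
```

```bash
python3 -m crank '[[[-0.053,0,0,0,0.046],[-0.053,0,0,0,0.046],[-0.054,-0.0005,0.03,0,0.046],[0,0,0.04,0,0.046],[0,0,0.038,0,0.046],[0,0,0,0,0.046]]]' >/dev/null
python3 g.py .4190 .1066 .079 83
python3 -m crank '[[[0,0,0,0,0.02],[0,0,0,0,0.02],[0,0,0,0,0.02],[0,0,0,0,0.02],[0,0,0,0,0.02]]]'
```

```text
t 6.97 pos [0.4156 0.105  0.0779] yaw 82.88 F [ 0.   0.2 -0.5] w 0.046 q [ 0.25  0.01 -0.55  1.01 -0.    1.94]
turn -0.12 | now d_tool mm [ 2.   3.1 -1.1]
after turn d_tool mm [ 2.   3.2 -1.1]
t: 7.6
tool_pos: [0.4191, 0.1064, 0.0814]
ee_rot: [[0.123, 0.992, 0.002], [0.992, -0.123, -0.0], [-0.0, 0.002, -1.0]]
wrist_force: [-1.3, -4.3, 7.6]
grip_width: 0.0268
```

```bash
python3 -m crank '[[[-0.008,0,0,0,0.02],[-0.010,0,0,0,0.02],[-0.012,0,0,0,0.02],[-0.012,0,0,0,0.02],[-0.012,0,0,0,0.02],[0,0,0,0,0.02]]]'
python3 -m crank '[[[-0.01,0,-0.02,0,0.02],[0,0,-0.03,0,0.02],[0,0,-0.02,0,0.02],[0,0,0,0,0.02],[0,0,0,0,0.02]]]'
python3 - <<'E'
from h import *
s,W=inman();cv2.imwrite("pics/t2.png",cv2.resize(s["pixels"][110:300,170:400],None,fx=3.2,fy=3.2,interpolation=cv2.INTER_CUBIC))
E
```

```text
t: 8.35
tool_pos: [0.4113, 0.0518, 0.08]
ee_rot: [[0.124, 0.992, -0.001], [0.992, -0.124, -0.0], [-0.001, -0.001, -1.0]]
wrist_force: [0.5, 0.3, -1.6]
grip_width: 0.0272
t: 8.98
tool_pos: [0.4102, 0.043, 0.1494]
ee_rot: [[0.123, 0.992, -0.001], [0.992, -0.123, -0.0], [-0.0, -0.001, -1.0]]
wrist_force: [-1.0, 0.1, -0.9]
grip_width: 0.0272
n 189 px [224. 159.] x [-162.1  -83.2] y -113.0 z [80.5 90.6]
n 198 px [222. 185.] x [-164.3  -84. ] y -37.5 z [81. 91.]
```

View pics/t2.png

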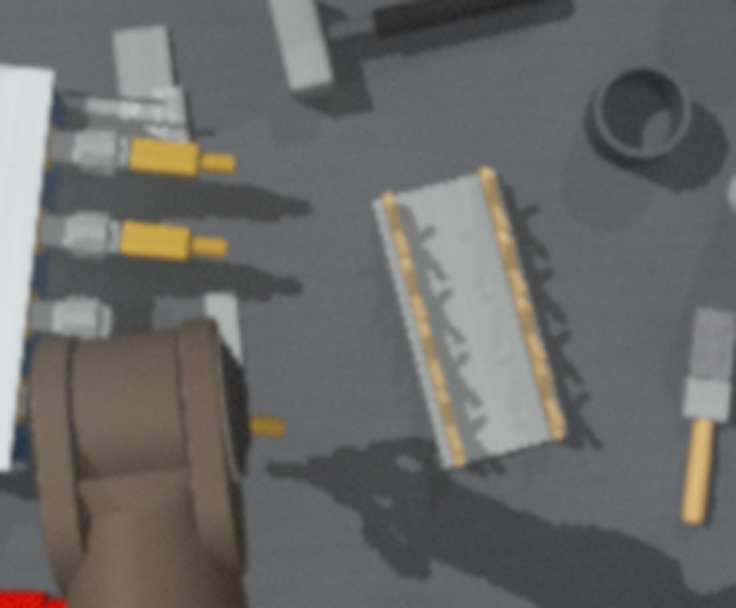

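```bash
cat >> h.py <<'E'
def rack(s,W,verbose=False):
    """fit rack x,y,yaw (long axis dir) from rail points; s-offset from silhouette profile"""
    Z=W[...,2];m=(Z>.042)&(Z<.064)&(W[...,0]>.33)&(W[...,0]<.70)&(W[...,1]>-.36)&(W[...,1]<-.05)
    H=cv2.cvtColor(s["pixels"],cv2.COLOR_BGR2HSV);m&=(H[...,1]>50)&(H[...,0]>8)&(H[...,0]<22)
    P=W[m][:,:2]
    def cost(p):
        n=np.array([-np.sin(p[0]),np.cos(p[0])]);d=abs(abs(P@n-p[1])-.047);return np.minimum(d,.012).sum()
    best=None
    for a in np.radians(np.arange(-10,40,2)):
        for c in np.median(P@[-np.sin(a),np.cos(a)])+np.arange(-.05,.051,.01):
            f=cost([a,c])
            if best is None or f<best[0]:best=(f,a,c)
    q=minimize(cost,best[1:],method="Nelder-Mead",options=dict(initial_simplex=[[best[1],best[2]],[best[1]+.02,best[2]],[best[1],best[2]+.005]]))
    a,c=q.x;t=np.array([np.cos(a),np.sin(a)]);n=np.array([-t[1],t[0]])
    Q=P@n-c;S=P@t;k=abs(abs(Q)-.047)<.007
    return a,c,t,n,S[k],Q[k],W[m][k][:,2]
E
python3 - <<'E'
from h import *
z=[];A=[]
for i in range(3):
    s=r.snapshot("top");W=cloud(s);a,c,t,n,S,Q,Z=rack(s,W);A.append((np.degrees(a),c));z.append((S,Q,Z))
print(A)
S,Q,Z=map(np.concatenate,zip(*z))
for sg in(1,-1):
    k=np.sign(Q)==sg;b=np.round(S[k]/.005).astype(int)
    print(sg,np.percentile(S[k],[0.5,99.5]).round(4));print([(int(i*5),int(np.median(Z[k][b==i])*1000)) for i in np.unique(b)])
E
```

```text
[(np.float64(13.38984814563176), np.float64(-0.3011214667767745)), (np.float64(13.426626873904306), np.float64(-0.3014173596598556)), (np.float64(13.508661057482096), np.float64(-0.3019250279763798))]
1 [0.3219 0.5608]
[(320, 54), (325, 57), (330, 51), (335, 49), (340, 44), (345, 42), (350, 42), (355, 45), (360, 47), (365, 53), (370, 55), (375, 54), (385, 56), (390, 54), (395, 49), (400, 46), (405, 43), (415, 44), (420, 44), (425, 48), (430, 53), (435, 55), (445, 54), (450, 56), (455, 51), (460, 47), (465, 45), (475, 43), (480, 43), (485, 46), (490, 52), (495, 56), (500, 54), (505, 58), (510, 56), (515, 52), (520, 46), (525, 43), (530, 43), (540, 44), (545, 44), (550, 50), (555, 53), (560, 55)]
-1 [0.3224 0.5629]
[(320, 55), (325, 56), (330, 51), (335, 47), (340, 45), (345, 42), (355, 43), (360, 45), (365, 50), (370, 55), (375, 55), (385, 57), (390, 54), (395, 48), (400, 44), (405, 44), (415, 43), (420, 45), (425, 49), (430, 51), (435, 56), (440, 56), (445, 56), (450, 55), (455, 52), (460, 47), (465, 43), (480, 44), (485, 46), (490, 50), (495, 55), (500, 55), (505, 58), (510, 56), (515, 54), (520, 48), (525, 44), (530, 42), (535, 42), (540, 43), (545, 45), (550, 48), (555, 53), (560, 55), (565, 55)]
```

```bash
python3 -m crank '[[[0,0,0.01,-10.2,0.02],[0,0,0.01,-10.2,0.02],[0,0,0.01,0,0.02],[0,0,0,0,0.02]]]' >/dev/null; python3 g.py .4091 -.2121 .115 103.45
```

```text
t 9.68 pos [0.4098 0.0429 0.1193] yaw 103.2 F [ 0.  -0.9 -1.5] w 0.027 q [ 0.1  -0.05 -0.52  1.1   0.    1.44]
turn -0.25 | now d_tool mm [-248.1  -58.9    4.3]
after turn d_tool mm [-247.8  -60.     4.3]
```

```bash
python3 -m crank '[[[-0.04,-0.01,0.001,0,0.02],[-0.05,-0.012,0.001,0,0.02],[-0.05,-0.012,0.001,0,0.02],[-0.05,-0.012,0.001,-0.25,0.02],[-0.04,-0.01,0,0,0.02],[-0.018,-0.004,0,0,0.02],[0,0,0,0,0.02],[0,0,0,0,0.02]]]' >/dev/null; python3 g.py .4091 -.2121 .053 103.45
python3 - <<'E'
from h import *
s=r.snapshot("side");cv2.imwrite("pics/s3.png",cv2.resize(s["pixels"][130:300,210:400],None,fx=4,fy=3.5,interpolation=cv2.INTER_CUBIC))
s=r.snapshot("top");W=cloud(s);a,c,t,n,S,Q,Z=rack(s,W);print(np.degrees(a),c,np.percentile(S,[.5,99.5]))
E
```

```text
t 10.68 pos [ 0.4097 -0.2113  0.1163] yaw 103.63 F [-0.6  0.2 -1.8] w 0.0275 q [-0.48  0.04 -0.43  1.09  0.    0.86]
turn 0.18 | now d_tool mm [-0.7 -0.8 63.3]
after turn d_tool mm [-0.7 -0.8 63.3]
13.028496946198524 -0.31853423016170623 [0.32530127 0.55095201]
```

View pics/s3.png

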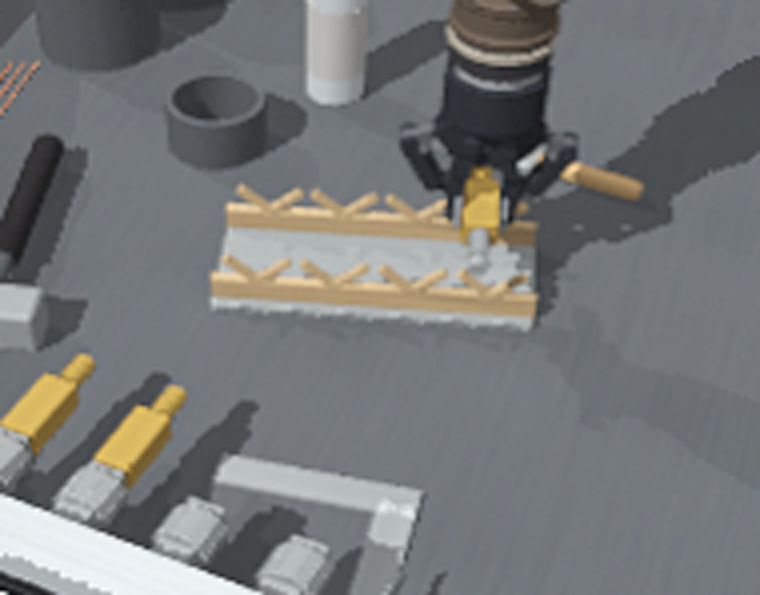

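Run:
```python
from h import *
for nm in("side","top"):
    s=r.snapshot(nm);W=cloud(s);a,c,t,n,S,Q,Z=rack(s,W);print(nm,np.degrees(a),c,np.percentile(S,[.5,99.5]),np.histogram(Q,[-.06,-.05,-.045,-.04,.04,.045,.05,.06])[0])
s=r.snapshot("side");im=cv2.resize(s["pixels"],None,fx=4,fy=4,interpolation=cv2.INTER_CUBIC)
a=np.radians(13.45);t=np.array([np.cos(a),np.sin(a)]);n=np.array([-t[1],t[0]])
for q in(-.051,.051):
    pts=[]
    for S in(.3115,.5715):
        p=S*t+(-.3015+q)*n;pts.append(np.r_[p,.034])
    uv=(proj(s,np.array(pts))*4+1.5).astype(int);cv2.line(im,tuple(map(int,uv[0])),tuple(map(int,uv[1])),(0,0,255),1)
    for S in(.3485,.4105,.4725,.5345):
        p=np.r_[S*t+(-.3015+q)*n,.037];u=(proj(s,p)[0]*4+1.5).astype(int);cv2.drawMarker(im,tuple(map(int,u)),(255,0,0),0,14,1)
cv2.imwrite("pics/s4.png",im[660:980,1020:1400])
```

```text
side 13.437100407212979 -0.3202337182396507 [0.30844222 0.54522413] [15 56 19  0 14 82  7]
top 13.25120273004929 -0.3204284567576131 [0.32395871 0.54952204] [17 43 25  0 34 79 14]
```

View pics/s4.png

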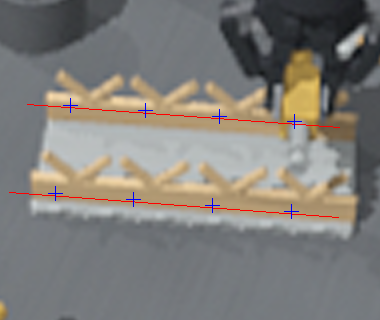

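The overlay shows the rack was knocked: markers sit about 22 px left of and below the real V's at (77,178) and (315,190). I'll refit it.

```bash
cat >> h.py <<'E'
def rackfit(names=("top","side"),N=1,ref=None):
    """rack pose: returns angle, c, S0 by fitting V-profile to rail heights; prints notch points"""
    out=[]
    for nm in names:
      for _ in range(N):
        s=r.snapshot(nm);W=cloud(s);a,c,t,n,S,Q,Z=rack(s,W)
        def f(S0):
            d=(S-S0+.031)%.062;d=np.minimum(d,.062-d)   # distance to nearest notch centre
            mod=np.clip(.0405+np.maximum(d-.005,0)*1.1,.0425,.057)
            return np.minimum(abs(Z-mod),.008).mean()
        g=np.arange(.30,.58,.0005);mid=np.percentile(S,[1,99]).mean()
        cand=[x for x in g if abs(x-mid)<.031];fs=[f(x) for x in cand];k=int(np.argmin(fs))
        out.append((np.degrees(a),c,cand[k]));print(nm,np.round(out[-1],4),"err",round(fs[k],4),"mid",mid.round(4),"range",np.percentile(S,[.5,99.5]).round(4),len(S))
    a,c,S0=np.median(out,0);A=np.radians(a);t=np.array([np.cos(A),np.sin(A)]);n=np.array([-t[1],t[0]])
    for k,o in zip("ABCD",(-.093,-.031,.031,.093)):print(k,((S0+o)*t+c*n).round(4),"plug yaw",round(a+90,2))
    return a,c,S0
E
python3 -c "
from h import *
rackfit(('top','side'),2)"
```

```text
top [13.2484 -0.3207  0.4265] err 0.0025 mid 0.439 range [0.3241 0.5495] 206
top [13.3164 -0.321   0.4265] err 0.0027 mid 0.4512 range [0.3234 0.5492] 197
side [13.3979 -0.3195  0.4265] err 0.0035 mid 0.4272 range [0.309 0.546] 198
side [13.52   -0.3207  0.4255] err 0.0034 mid 0.4265 range [0.3083 0.5453] 192
A [ 0.3986 -0.235 ] plug yaw 103.36
B [ 0.4589 -0.2207] plug yaw 103.36
C [ 0.5192 -0.2064] plug yaw 103.36
D [ 0.5795 -0.192 ] plug yaw 103.36
```

```bash
python3 g.py .3986 -.235 .058 103.36|tail -1; python3 -m crank '[[[-0.0205,-0.016,0,0,0.02],[0,0,0,0,0.02],[0,0,0.03,0.2,0.02],[0,0,0.02,0,0.02],[0,0,0.008,0,0.02],[0,0,0,0,0.02],[0,0,0,0,0.02]]]' >/dev/null;python3 g.py .3986 -.235 .052 103.36
python3 -c "
from h import *
s=r.snapshot('side');cv2.imwrite('pics/s5.png',cv2.resize(s['pixels'][160:250,240:360],None,fx=6,fy=6,interpolation=cv2.INTER_CUBIC))
"
```

```text
after turn d_tool mm [-19.9 -16.3  58.3]
t 12.0 pos [ 0.3996 -0.236   0.0591] yaw 103.41 F [-0.4 -0.1 -1.6] w 0.0271 q [-0.53  0.09 -0.52  0.96  0.    0.8 ]
turn 0.05 | now d_tool mm [ 1.2 -0.7  7.1]
after turn d_tool mm [ 1.2 -0.7  7.1]
```

View pics/s5.png

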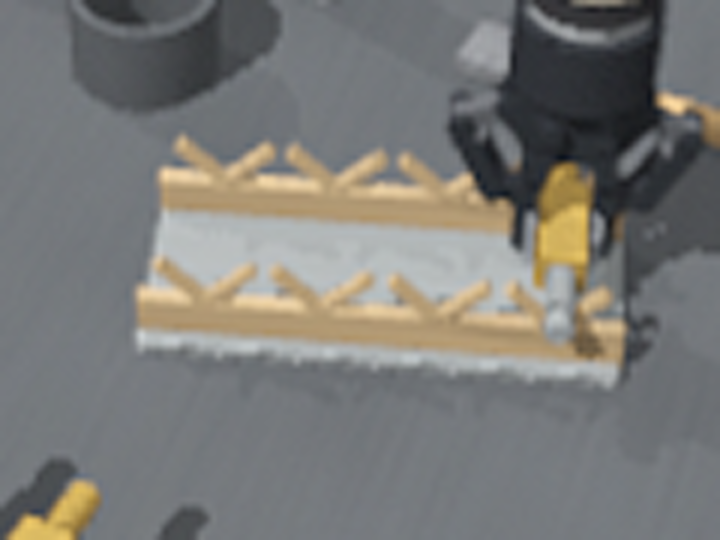

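```bash
python3 -m crank '[[[0.001,-0.0005,0.004,0,0.02],[0,0,0.002,0,0.02],[0,0,0,0,0.02],[0,0,0,0,0.02]]]'; python3 -m crank '[[[0,0,0,0,0.032],[0,0,0,0,0.038],[0,0,0,0,0.044],[0,0,0,0,0.044]]]'; python3 -m crank '[[[0,0,-0.02,0,0.044],[0,0,-0.03,0,0.044],[0,0,-0.04,0,0.05],[0.04,0,-0.03,0,0.056],[0.05,0,0,0,0.056],[0.05,0,0,0,0.056],[0.05,0,0,0,0.056],[0.05,0,0,0,0.056]]]'
python3 - <<'E'
from h import *
st=inman()[0];s=st
W=cloud(s)
for p in plugs(s,W):print(p)
s=r.snapshot('side');cv2.imwrite('pics/s6.png',cv2.resize(s['pixels'][130:310,200:380],None,fx=3.3,fy=3.3,interpolation=cv2.INTER_CUBIC))
E
python3 g.py .5782 .1513 .2 83
```

```text
t: 12.55
tool_pos: [0.4007, -0.2356, 0.0544]
ee_rot: [[-0.233, 0.973, 0.006], [0.973, 0.233, -0.002], [-0.003, 0.005, -1.0]]
wrist_force: [2.4, 3.3, 8.8]
grip_width: 0.0269
t: 13.05
tool_pos: [0.3981, -0.235, 0.0521]
ee_rot: [[-0.232, 0.973, -0.0], [0.973, 0.232, 0.0], [0.0, -0.0, -1.0]]
wrist_force: [1.1, 0.4, 0.3]
grip_width: 0.044
t: 14.05
tool_pos: [0.342, -0.0003, 0.1723]
ee_rot: [[-0.231, 0.973, 0.001], [0.973, 0.231, 0.0], [-0.0, 0.001, -1.0]]
wrist_force: [1.6, 0.6, 0.0]
grip_width: 0.0563
n 189 px [224. 159.] x [-163.   -83.1] y -113.3 z [79.8 90.7]
n 199 px [222. 185.] x [-164.3  -84.4] y -37.3 z [81.9 90.4]
n 186 px [338. 241.] x [-508.4 -430.8] y 86.9 z [53.4 62.4]
(np.int64(189), array([224., 159.]), np.float64(90.0), (array([642.7,  71.3]), array([80.8, 21.7]), 82.74))
(np.int64(200), array([222., 185.]), np.float64(89.8), (array([567.4,  79.6]), array([82.3, 24.1]), 81.44))
(np.int64(188), array([338., 241.]), np.float64(61.9), (array([ 403.2, -250. ]), array([21.5, 86.4]), 12.47))
t 14.15 pos [0.3413 0.0017 0.1723] yaw 103.78 F [ 0.3 -0.6 -0.1] w 0.0564 q [ 0.   -0.21 -0.54  1.25  0.    1.33]
turn 20.78 | now d_tool mm [ 88.9 265.7 -27.6]
after turn d_tool mm [177.4 216.9 -27.7]
```

View pics/s6.png

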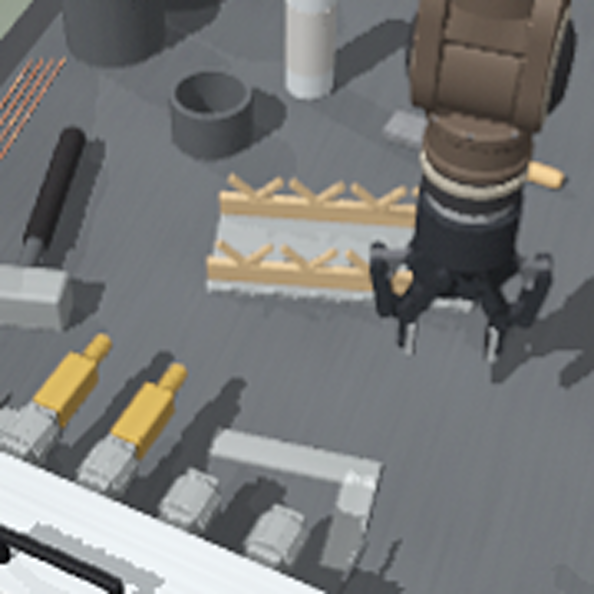

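Plug 1 sits in the rack's nearest notch and the other two are still coupled. Next is coupler 3.

```bash
python3 -m crank '[[[0,0,0,10.4,0.056],[0,0,0,10.4,0.056],[0.035,0.043,0,0,0.056],[0.035,0.043,0,0,0.056],[0.035,0.043,0,0,0.056],[0.035,0.043,0,0,0.056],[0.037,0.045,0,0,0.056],[0,0,0,0,0.056]]]'>/dev/null; python3 -m crank '[[[0,0,0,0,0.056],[0,0,0,0,0.056]]]' >/dev/null; python3 g.py .5782 .1513 .079 83
```

```text
t 15.4 pos [0.5799 0.145  0.1727] yaw 82.55 F [-0.8  0.1  0.9] w 0.056 q [ 0.25  0.27 -0.03  1.26 -0.    1.95]
turn -0.45 | now d_tool mm [ 6.  -2.5 93.7]
after turn d_tool mm [ 6.  -2.5 93.7]
```

```bash
python3 -m crank '[[[0.006,-0.002,0.02,-0.4,0.056],[0,0,0.04,0,0.056],[0,0,0.033,0,0.056],[0,0,0,0,0.056],[0,0,0,0,0.036],[0,0,0,0,0.034],[0,0,0,0,0.034],[0,0,0,0,0.034]]]'>/dev/null; python3 g.py .5782 .1513 .079 83; python3 -m crank '[[[0.004,0,0,0,0.034],[0.004,0,0,0,0.034],[0.004,0,0,0,0.034],[0.003,0,0,0,0.034],[0,0,0,0,0.034],[0,0,0,0,0.034]]]'
```

```text
t 16.4 pos [0.5783 0.1521 0.0814] yaw 83.01 F [-6.  -0.2  2.5] w 0.0391 q [ 0.26  0.31 -0.19  1.07  0.    1.95]
turn 0.01 | now d_tool mm [-0.8 -0.   2.4]
after turn d_tool mm [-0.8 -0.   2.4]
t: 17.15
tool_pos: [0.5799, 0.1647, 0.0814]
ee_rot: [[0.123, 0.992, -0.001], [0.992, -0.123, -0.004], [-0.004, -0.001, -1.0]]
wrist_force: [-7.7, -9.6, 3.4]
grip_width: 0.0389
```

```bash
python3 -m crank '[[[0.001,0,0,0,0.034],[0.001,0,0,0,0.034],[0,0,0,0,0.034]]]';python3 -m crank '[[[0,0,0,0,0.056],[0,0,0,0,0.056],[0,0,0,0,0.056],[0,0,-0.03,0,0.056],[0,0,-0.05,0,0.056],[0.03,0,-0.03,0,0.056],[0.04,0,0,0,0.056],[0.0,0,0,0,0.056]]]'
python3 - <<'E'
from h import *
s,W=inman()
E
python3 g.py .5708 .0888 .13 83
```

```text
t: 17.52
tool_pos: [0.58, 0.1661, 0.0814]
ee_rot: [[0.123, 0.992, -0.001], [0.992, -0.123, -0.006], [-0.006, -0.001, -1.0]]
wrist_force: [-7.6, -11.0, 4.6]
grip_width: 0.0391
t: 18.52
tool_pos: [0.5904, 0.2411, 0.1897]
ee_rot: [[0.119, 0.993, 0.001], [0.993, -0.119, 0.001], [0.001, 0.001, -1.0]]
wrist_force: [-0.2, -0.5, -0.1]
grip_width: 0.0559
n 186 px [224. 159.] x [-162.8  -84. ] y -113.0 z [82.1 91.1]
n 94 px [231. 186.] x [-172.4 -123.9] y -37.3 z [78.8 89.6]
n 170 px [338. 241.] x [-508.8 -431.3] y 86.5 z [52.2 62.9]
t 18.57 pos [0.59   0.2398 0.1892] yaw 83.13 F [-0.2  0.   0. ] w 0.056 q [ 0.39  0.35  0.1   1.32 -0.    2.08]
turn 0.13 | now d_tool mm [-152.2   -1.    59.2]
after turn d_tool mm [-152.2   -0.6   59.2]
```

```bash
python3 -m crank '[[[-0.053,0,0,0,0.046],[-0.053,0,0,0,0.046],[-0.049,-0.001,0.03,0,0.046],[0,0,0.04,0,0.046],[0,0,0.038,0,0.046],[0,0,0,0,0.046],[0,0,0,0,0.046]]]' >/dev/null
python3 g.py .5702 .0864 .080 83
python3 -m crank '[[[0,0,0,0,0.02],[0,0,0,0,0.02],[0,0,0,0,0.02],[0,0,0,0,0.02],[0,0,0,0,0.02]]]'
python3 -m crank '[[[-0.008,0,0,0,0.02],[-0.010,0,0,0,0.02],[-0.012,0,0,0,0.02],[-0.012,0,0,0,0.02],[-0.012,0,0,0,0.02],[0,0,0,0,0.02],[-0.01,0,-0.02,0,0.02],[0,0,-0.02,0,0.02]]]'
python3 -m crank '[[[0,0,0,-10,0.02],[0,0,0,-10.2,0.02],[0,0,0,0,0.02],[0,0,0,0,0.02]]]' >/dev/null
python3 -c "
from h import *
rackfit(('top','side'),2)"
python3 g.py .5192 -.2064 .115 103.36
```

```text
t 19.45 pos [0.5706 0.0846 0.0826] yaw 82.99 F [0.4 0.  0.4] w 0.0459 q [ 0.15  0.27 -0.24  1.06 -0.    1.84]
turn -0.01 | now d_tool mm [ 1.7 -0.6  2.6]
after turn d_tool mm [ 1.7 -0.6  2.6]
t: 20.08
tool_pos: [0.5711, 0.0851, 0.0832]
ee_rot: [[0.122, 0.993, 0.003], [0.993, -0.122, 0.0], [0.001, 0.003, -1.0]]
wrist_force: [-0.8, -0.5, 6.2]
grip_width: 0.027
t: 21.08
tool_pos: [0.5619, 0.0208, 0.1212]
ee_rot: [[0.123, 0.992, -0.002], [0.992, -0.123, -0.0], [-0.001, -0.001, -1.0]]
wrist_force: [0.5, -0.5, -0.7]
grip_width: 0.027
top [13.6135 -0.3234  0.425 ] err 0.0031 mid 0.4259 range [0.3063 0.5458] 343
top [13.4498 -0.3222  0.426 ] err 0.0029 mid 0.4268 range [0.307  0.5465] 346
side [13.6167 -0.3222  0.425 ] err 0.0036 mid 0.425 range [0.3072 0.5433] 223
side [13.2648 -0.3187  0.4275] err 0.0035 mid 0.4275 range [0.3094 0.5455] 220
A [ 0.3987 -0.2354] plug yaw 103.53
B [ 0.4589 -0.2209] plug yaw 103.53
C [ 0.5192 -0.2064] plug yaw 103.53
D [ 0.5795 -0.1919] plug yaw 103.53
t 21.77 pos [0.5623 0.0214 0.1212] yaw 103.15 F [ 0.1  0.3 -1.3] w 0.0269 q [ 0.04  0.23 -0.21  1.14 -0.    1.38]
turn -0.21 | now d_tool mm [-212.   -93.8    6.2]
after turn d_tool mm [-211.6  -94.6    6.2]
```

```bash
python3 -m crank '[[[-0.04,-0.018,0.001,-0.2,0.02],[-0.045,-0.02,0.001,0,0.02],[-0.045,-0.02,0.001,0,0.02],[-0.04,-0.018,0.001,0,0.02],[-0.03,-0.014,0,0,0.02],[-0.0125,-0.004,0,0,0.02],[0,0,0,0,0.02],[0,0,0,0,0.02]]]' >/dev/null; python3 g.py .5192 -.2064 .062 103.4
python3 -c "
from h import *
rackfit(('side',),2)
s=r.snapshot('side');cv2.imwrite('pics/s7.png',cv2.resize(s['pixels'][160:250,240:360],None,fx=5,fy=5,interpolation=cv2.INTER_CUBIC))"
```

```text
t 22.77 pos [ 0.5203 -0.2062  0.1173] yaw 103.46 F [-0.2 -0.1 -0.4] w 0.0266 q [-0.38  0.22 -0.22  1.13  0.    0.96]
turn 0.06 | now d_tool mm [-0.  -1.1 55.3]
after turn d_tool mm [ 0.  -1.1 55.3]
side [13.6401 -0.3218  0.4275] err 0.0037 mid 0.4256 range [0.3074 0.5437] 208
side [13.807  -0.3229  0.424 ] err 0.0038 mid 0.4247 range [0.3066 0.5435] 208
A [ 0.3997 -0.2342] plug yaw 103.72
B [ 0.46   -0.2195] plug yaw 103.72
C [ 0.5202 -0.2048] plug yaw 103.72
D [ 0.5804 -0.1901] plug yaw 103.72
```

View pics/s7.png

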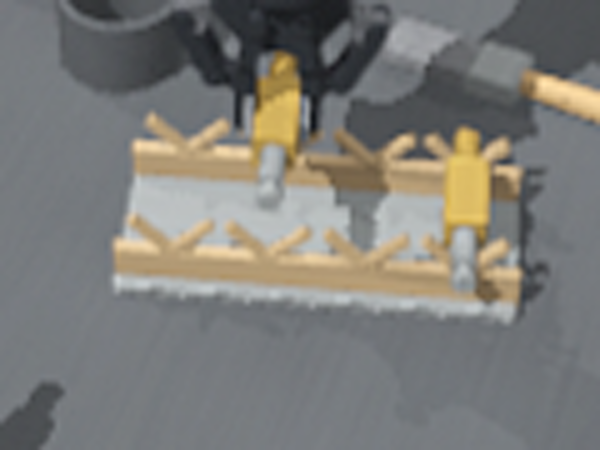

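Plug 1 lies in its V pair at (465,200). The held plug is above the third pair at (265,240), so I'll lower it in two stages.

```bash
python3 -m crank '[[[0,-0.0005,0.03,0,0.02],[0,0,0.02,0,0.02],[0,0,0.006,0,0.02],[0,0,0,0,0.02],[0,0,0.003,0,0.02],[0,0,0.002,0,0.02],[0,0,0.0,0,0.02]]]';python3 -m crank '[[[0,0,0.001,0,0.02],[0,0,0,0,0.02]]]'
```

```text
t: 23.8
tool_pos: [0.5204, -0.2074, 0.0571]
ee_rot: [[-0.232, 0.973, 0.002], [0.973, 0.232, -0.0], [-0.001, 0.002, -1.0]]
wrist_force: [2.4, 0.9, 0.8]
grip_width: 0.0273
t: 24.05
tool_pos: [0.5207, -0.2074, 0.0566]
ee_rot: [[-0.232, 0.973, 0.003], [0.973, 0.232, -0.001], [-0.001, 0.003, -1.0]]
wrist_force: [1.1, 2.0, 5.6]
grip_width: 0.0268
```

```bash
python3 -m crank '[[[0,0,0.001,0,0.02],[0,0,0,0,0.032],[0,0,0,0,0.038],[0,0,0,0,0.044],[0,0,0,0,0.044]]]'; python3 -m crank '[[[0,0,-0.02,0,0.044],[0,0,-0.03,0,0.044],[0,0,-0.04,0,0.05],[0.04,0,-0.03,0,0.056],[0.05,0,0,0,0.056],[0.05,0,0,0,0.056],[0.05,0,0,10.3,0.056],[0.05,0,0,10.2,0.056]]]'>/dev/null; python3 -m crank '[[[0,0,0,0,0.056],[0,0,0,0,0.056]]]' >/dev/null
python3 - <<'E'
from h import *
s=r.snapshot('top')
W=cloud(s)
for p in plugs(s,W):print(p)
E
python3 g.py .6535 .1423 .079 83
```

```text
t: 24.68
tool_pos: [0.5194, -0.2072, 0.054]
ee_rot: [[-0.232, 0.973, -0.001], [0.973, 0.232, 0.0], [0.0, -0.0, -1.0]]
wrist_force: [0.1, -0.1, -0.4]
grip_width: 0.0442
(np.int64(189), array([224., 159.]), np.float64(90.0), (array([643.5,  73.9]), array([74.5, 21.6]), 83.56))
(np.int64(185), array([326., 200.]), np.float64(62.2), (array([ 521.4, -219.6]), array([22.7, 86.3]), 10.93))
(np.int64(185), array([338., 241.]), np.float64(61.6), (array([ 403.2, -250.6]), array([21.4, 86.2]), 10.87))
t 25.98 pos [0.4731 0.025  0.1742] yaw 83.34 F [-0.  -0.5 -1.3] w 0.0565 q [ 0.05  0.04 -0.31  1.22 -0.    1.74]
turn 0.34 | now d_tool mm [137.4 165.6  95.2]
after turn d_tool mm [138.4 164.8  95.2]
```

```bash
python3 -m crank '[[[0.034,0.041,0,0.3,0.056],[0.034,0.041,0,0,0.056],[0.034,0.041,0,0,0.056],[0.0355,0.042,0,0,0.056],[0,0,0,0,0.056],[0,0,0,0,0.056],[0,0,0,0,0.056]]]' >/dev/null;  python3 g.py .6536 .1423 .079 83
```

```text
t 26.85 pos [0.6527 0.1408 0.1749] yaw 82.93 F [-0.2 -0.2  0.7] w 0.056 q [ 0.21  0.41  0.16  1.32 -0.    1.91]
turn -0.07 | now d_tool mm [ 1.6  0.7 95.9]
after turn d_tool mm [ 1.6  0.7 95.9]
```

```bash
python3 -m crank '[[[0.0015,0.0005,0.02,0,0.056],[0,0,0.04,0,0.056],[0,0,0.035,0,0.056],[0,0,0,0,0.056],[0,0,0,0,0.036],[0,0,0,0,0.034],[0,0,0,0,0.034],[0,0,0,0,0.034]]]'>/dev/null; python3 g.py .6536 .1423 .079 83; python3 -m crank '[[[0.004,0,0,0,0.034],[0.004,0,0,0,0.034],[0.004,0,0,0,0.034],[0.004,0,0,0,0.034],[0,0,0,0,0.034],[0,0,0,0,0.034]]]'
```

```text
t 27.85 pos [0.6538 0.1434 0.0816] yaw 83.0 F [-6.2 -2.2  5. ] w 0.039 q [ 0.22  0.44 -0.    1.13 -0.    1.91]
turn 0.0 | now d_tool mm [-1.1 -0.1  2.6]
after turn d_tool mm [-1.1 -0.1  2.6]
t: 28.6
tool_pos: [0.6555, 0.1571, 0.0816]
ee_rot: [[0.123, 0.992, 0.0], [0.992, -0.123, -0.004], [-0.004, 0.001, -1.0]]
wrist_force: [-7.7, -9.3, 5.5]
grip_width: 0.0393
```

```bash
python3 -m crank '[[[0,0,0,0,0.056],[0,0,0,0,0.056],[0,0,0,0,0.056],[0,0,-0.03,0,0.056],[0,0,-0.05,0,0.056],[0.03,0,-0.03,0,0.056],[0.04,0,0,0,0.056],[0.0,0,0,0,0.056]]]'
python3 - <<'E'
from h import *
s,W=inman()
E
python3 g.py .6459 .0774 .080 83
```

```text
t: 29.6
tool_pos: [0.6648, 0.2318, 0.1894]
ee_rot: [[0.118, 0.993, 0.001], [0.993, -0.118, 0.001], [0.001, 0.001, -1.0]]
wrist_force: [0.1, 0.5, -1.5]
grip_width: 0.0557
n 94 px [233. 160.] x [-171.7 -122.2] y -113.3 z [79.8 89. ]
n 186 px [326. 200.] x [-463.4 -385.7] y -27.0 z [53.3 62.8]
n 168 px [338. 241.] x [-508.3 -431.1] y 87.4 z [54.3 62.7]
t 29.65 pos [0.6645 0.2303 0.189 ] yaw 83.13 F [ 0.1 -0.1  0.4] w 0.0561 q [ 0.33  0.48  0.3   1.39 -0.    2.02]
turn 0.13 | now d_tool mm [-154.    -0.2  109. ]
after turn d_tool mm [-154.     0.2  109. ]
```

```bash
python3 -m crank '[[[-0.053,0,0,0,0.046],[-0.053,0,0,0,0.046],[-0.049,0,0.03,0,0.046],[0,0,0.04,0,0.046],[0,0,0.039,0,0.046],[0,0,0,0,0.046],[0,0,0,0,0.046]]]' >/dev/null
python3 g.py .6455 .0761 .080 83
python3 -m crank '[[[0,0,0,0,0.02],[0,0,0,0,0.02],[0,0,0,0,0.02],[0,0,0,0,0.02],[0,0,0,0,0.02]]]'
python3 -m crank '[[[-0.008,0,0,0,0.02],[-0.010,0,0,0,0.02],[-0.012,0,0,0,0.02],[-0.012,0,0,0,0.02],[-0.012,0,0,0,0.02],[0,0,0,0,0.02],[-0.01,0,-0.02,0,0.02],[0,0,-0.02,0,0.02]]]'
python3 -m crank '[[[0,0,0,-10,0.02],[0,0,0,-10.2,0.02],[0,0,0,0,0.02],[0,0,0,0,0.02]]]' >/dev/null
python3 -c "
from h import *
inman()
rackfit(('top','side'),2)"
python3 g.py .4589 -.2209 .115 103.4
```

```text
t 30.52 pos [0.6461 0.0749 0.0817] yaw 82.99 F [ 0.1 -0.2  0.2] w 0.0459 q [ 0.12  0.41 -0.05  1.11 -0.    1.81]
turn -0.01 | now d_tool mm [ 1.1 -0.8  1.7]
after turn d_tool mm [ 1.1 -0.8  1.7]
t: 31.15
tool_pos: [0.6465, 0.0753, 0.0824]
ee_rot: [[0.122, 0.993, 0.003], [0.993, -0.122, 0.0], [0.001, 0.003, -1.0]]
wrist_force: [-2.4, -1.3, 5.8]
grip_width: 0.0274
t: 32.15
tool_pos: [0.6373, 0.011, 0.1201]
ee_rot: [[0.123, 0.992, -0.002], [0.992, -0.123, -0.0], [-0.001, -0.002, -1.0]]
wrist_force: [0.2, 0.2, -1.1]
grip_width: 0.0273
n 157 px [325. 200.] x [-460.1 -386. ] y -26.3 z [54.6 63.3]
n 190 px [338. 241.] x [-509.4 -431.2] y 86.9 z [51.6 62.5]
top [13.6569 -0.3237  0.4245] err 0.0032 mid 0.4256 range [0.3055 0.5452] 352
top [13.614  -0.3235  0.4255] err 0.0032 mid 0.4256 range [0.3058 0.5454] 355
side [13.4355 -0.3203  0.4255] err 0.0037 mid 0.4268 range [0.3087 0.5452] 253
side [13.3121 -0.3195  0.426 ] err 0.0037 mid 0.4275 range [0.3093 0.5459] 262
A [ 0.3986 -0.2352] plug yaw 103.52
B [ 0.4588 -0.2207] plug yaw 103.52
C [ 0.5191 -0.2062] plug yaw 103.52
D [ 0.5794 -0.1917] plug yaw 103.52
t 32.9 pos [0.6378 0.0117 0.1202] yaw 103.16 F [-1.1  0.1 -1.9] w 0.027 q [ 0.02  0.37 -0.02  1.18 -0.    1.36]
turn -0.24 | now d_tool mm [-185.7 -227.2    5.2]
after turn d_tool mm [-184.8 -227.9    5.2]
```

```bash
python3 -m crank '[[[-0.034,-0.02,0.001,-0.2,0.02],[-0.04,-0.022,0.001,0,0.02],[-0.04,-0.022,0.001,0,0.02],[-0.04,-0.022,0.001,0,0.02],[-0.02,-0.012,0,0,0.02],[-0.01,-0.006,0,0,0.02],[0,0,0,0,0.02],[0,0,0,0,0.02]]]' >/dev/null; python3 g.py .5794 -.1917 .062 103.45
python3 -c "
from h import *
rackfit(('side','top'),2)
s=r.snapshot('side');cv2.imwrite('pics/s8.png',cv2.resize(s['pixels'][150:250,240:360],None,fx=5,fy=5,interpolation=cv2.INTER_CUBIC))"
```

```text
t 33.9 pos [ 0.5795 -0.1905  0.1163] yaw 103.46 F [ 1.2 -0.8 -0.9] w 0.0274 q [-0.32  0.32 -0.1   1.15  0.    1.02]
turn 0.01 | now d_tool mm [-1.1 -0.4 54.3]
after turn d_tool mm [-1.1 -0.4 54.3]
side [13.4042 -0.3201  0.4255] err 0.0039 mid 0.4253 range [0.3088 0.5447] 238
side [13.8324 -0.3231  0.4245] err 0.0038 mid 0.4233 range [0.3065 0.5424] 238
top [13.6379 -0.3244  0.4255] err 0.004 mid 0.4237 range [0.3042 0.5436] 51
top [13.6543 -0.3243  0.4255] err 0.0035 mid 0.4244 range [0.3042 0.5444] 55
A [ 0.3995 -0.2361] plug yaw 103.65
B [ 0.4597 -0.2215] plug yaw 103.65
C [ 0.52   -0.2069] plug yaw 103.65
D [ 0.5802 -0.1922] plug yaw 103.65
```

View pics/s8.png

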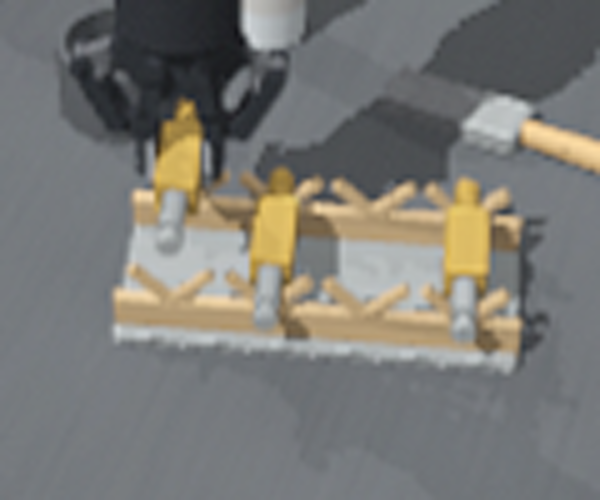

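```bash
python3 -m crank '[[[-0.001,0,0.03,0,0.02],[0,0,0.02,0,0.02],[0,0,0.006,0,0.02],[0,0,0,0,0.02],[0,0,0.003,0,0.02],[0,0,0.001,0,0.02],[0,0,0.0,0,0.02]]]'
```

```text
t: 35.02
tool_pos: [0.58, -0.1925, 0.057]
ee_rot: [[-0.232, 0.973, 0.002], [0.973, 0.232, -0.0], [-0.001, 0.001, -1.0]]
wrist_force: [1.1, -0.5, 0.7]
grip_width: 0.0272
```

```bash
python3 -m crank '[[[0,0,0.002,0,0.02],[0,0,0.001,0,0.02],[0,0,0,0,0.02]]]'; python3 -m crank '[[[0,0,0,0,0.032],[0,0,0,0,0.038],[0,0,0,0,0.044],[0,0,0,0,0.044]]]'; python3 -m crank '[[[0,0,-0.02,0,0.044],[0,0,-0.03,0,0.044],[0,0,-0.04,0,0.044],[0.02,0,-0.04,0,0.03],[0.05,0,-0.03,0,0.01],[0.05,0,0,0,0],[0.05,0,0,10.3,0],[0.05,0,0,10.2,0]]]'>/dev/null; python3 -m crank '[[[0,0,0,0,0],[0,0,0,0,0]]]' >/dev/null
python3 - <<'E'
from h import *
s=r.snapshot('top')
W=cloud(s)
for p in plugs(s,W):print(p)
Z=W[...,2];v,u=np.mgrid[:420,:560]
m=(Z>.135)&(Z<.165)&(u<195)&(u>125)&(v>120)&(v<265);print(rect(W[m]),np.median(Z[m]))
cv2.imwrite("pics/t9.png",cv2.resize(s["pixels"][90:310,120:420],None,fx=2.6,fy=2.6,interpolation=cv2.INTER_CUBIC))
E
python3 g.py .5563 .33 .16 83
```

```text
t: 35.4
tool_pos: [0.581, -0.1925, 0.0556]
ee_rot: [[-0.232, 0.973, 0.004], [0.973, 0.232, -0.001], [-0.002, 0.004, -1.0]]
wrist_force: [-0.1, 3.4, 9.4]
grip_width: 0.027
t: 35.9
tool_pos: [0.5793, -0.1924, 0.053]
ee_rot: [[-0.232, 0.973, -0.001], [0.973, 0.232, 0.0], [0.0, -0.001, -1.0]]
wrist_force: [-0.3, 0.1, 0.0]
grip_width: 0.044
(np.int64(190), array([320., 180.]), np.float64(61.7), (array([ 582.2, -203.5]), array([23.1, 87.2]), 13.58))
(np.int64(192), array([326., 200.]), np.float64(62.1), (array([ 521.9, -217.9]), array([23.2, 83.6]), 12.23))
(np.int64(168), array([338., 241.]), np.float64(61.6), (array([ 403. , -246.9]), array([20.2, 79.4]), 12.32))
(array([554.7, 277.2]), array([ 12.9, 112.7]), 83.06) 0.15117249523767062
t 37.2 pos [0.5374 0.0223 0.2132] yaw 82.94 F [-0.   0.   0.1] w 0.0001 q [ 0.04  0.15 -0.1   1.32 -0.    1.74]
turn -0.06 | now d_tool mm [307.7 -19.1  53.1]
after turn d_tool mm [307.7 -18.8  53.2]
```

View pics/t9.png

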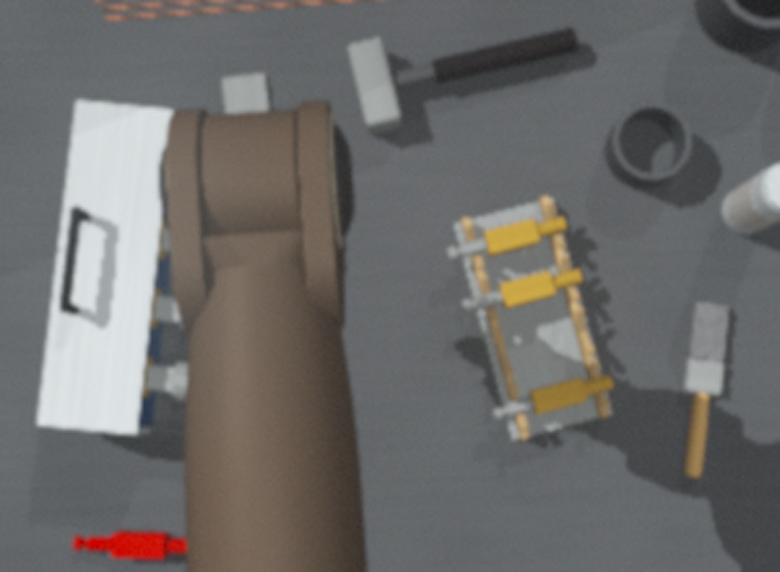

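All three plugs are in the rack: crop (512,236), (530,290), (570,397). Next I take the closed fingers behind the handle bar, to its manifold +x side.

```bash
python3 -m crank '[[[0.05,-0.003,0,0,0],[0.06,-0.003,0,0,0],[0.06,-0.003,0,0,0],[0.06,-0.003,0,0,0],[0.04,-0.002,0,0,0],[0.018,0,0,0,0],[0,0,0,0,0],[0,0,0,0,0]]]' >/dev/null; python3 -m crank '[[[0,0,0,0,0],[0,0,0.03,0,0],[0,0,0.03,0,0],[0,0,0,0,0],[0,0,0,0,0]]]'; python3 g.py .5547 .277 .15 83
```

```text
t: 38.83
tool_pos: [0.5594, 0.3101, 0.1547]
ee_rot: [[0.124, 0.992, 0.001], [0.992, -0.124, 0.001], [0.001, 0.001, -1.0]]
wrist_force: [-0.1, 0.2, 0.4]
grip_width: -0.0001
t 38.83 pos [0.5594 0.3101 0.1547] yaw 82.87 F [-0.1  0.2  0.4] w -0.0001 q [ 0.51  0.36  0.04  1.25 -0.    2.2 ]
turn -0.13 | now d_tool mm [-33.4  -0.6   4.7]
after turn d_tool mm [-33.4  -0.6   4.7]
```

```bash
python3 -m crank '[[[0,0,0.005,0,0],[-0.008,0,0,0,0],[-0.008,0,0,0,0],[-0.008,0,0,0,0],[-0.008,0,0,0,0],[0,0,0,0,0]]]'; python3 -m crank '[[[-0.01,0,0,0,0],[-0.01,0,0,0,0],[-0.01,0,0,0,0],[-0.01,0,0,0,0],[-0.01,0,0,0,0],[0,0,0,0,0]]]'
python3 -m crank '[[[-0.005,0,0,0,0],[-0.005,0,0,0,0],[-0.004,0,0,0,0],[-0.003,0,0,0,0],[0,0,0,0,0]]]'
python3 - <<'E'
from h import *
s=r.snapshot('top');W=cloud(s)
Z=W[...,2];q=(W[...,:2]-MO)@np.c_[MX,MY]
m=(abs(Z-.112)<.005)&(abs(q[...,1])<.17)&(q[...,0]>-.13)&(q[...,0]<.12);print("roof",np.percentile(q[m][:,0],[1,99]))
E
```

```text
t: 39.58
tool_pos: [0.5549, 0.2777, 0.1485]
ee_rot: [[0.124, 0.992, 0.0], [0.992, -0.124, -0.001], [-0.001, 0.0, -1.0]]
wrist_force: [0.0, -0.1, -0.5]
grip_width: -0.0001
t: 40.33
tool_pos: [0.5487, 0.2279, 0.1483]
ee_rot: [[0.125, 0.992, -0.0], [0.992, -0.125, -0.001], [-0.001, -0.0, -1.0]]
wrist_force: [0.1, 0.2, 0.1]
grip_width: -0.0002
t: 40.95
tool_pos: [0.5469, 0.2137, 0.1484]
ee_rot: [[0.123, 0.992, 0.0], [0.992, -0.123, 0.004], [0.004, -0.0, -1.0]]
wrist_force: [-0.1, 9.5, -1.3]
grip_width: 0.0001
roof [-0.08987685  0.01222932]
```

```bash
python3 -m crank '[[[-0.003,0,0,0,0],[-0.003,0,0,0,0],[-0.003,0,0,0,0],[0,0,0,0,0]]]'; python3 -m crank '[[[-0.003,0,0,0,0],[-0.003,0,0,0,0],[0,0,0,0,0]]]'
```

```text
t: 41.5
tool_pos: [0.5468, 0.213, 0.1488]
ee_rot: [[0.118, 0.993, 0.001], [0.993, -0.118, 0.021], [0.021, -0.001, -1.0]]
wrist_force: [3.6, 39.6, -8.3]
grip_width: 0.0001
t: 41.88
tool_pos: [0.5467, 0.2125, 0.149]
ee_rot: [[0.114, 0.993, 0.002], [0.993, -0.114, 0.033], [0.033, -0.002, -0.999]]
wrist_force: [7.1, 60.6, -13.3]
grip_width: -0.0002
```

```bash
python3 -m crank '[[[0.008,0,0,0,0],[0.008,0,0,0,0],[0.02,0,0,0,0],[0.02,0,-0.02,0,0],[0,0,-0.05,0,0],[0.05,0,-0.05,0,0],[0,0,0,0,0]]]'
python3 - <<'E'
from h import *
s=r.snapshot('top');W=cloud(s)
Z=W[...,2];q=(W[...,:2]-MO)@np.c_[MX,MY]
m=(abs(Z-.112)<.005)&(abs(q[...,1])<.17)&(q[...,0]>-.13)&(q[...,0]<.12);print("roof",np.percentile(q[m][:,0],[1,99]),rect(W[m]))
m=(Z>.138)&(Z<.165)&(abs(q[...,1])<.07)&(q[...,0]>-.1)&(q[...,0]<.12);print("handle",rect(W[m]),(rect(W[m])[0]/1000-MO)@np.c_[MX,MY])
W0=np.load("top0.npz")["W"];Z=W0[...,2];q=(W0[...,:2]-MO)@np.c_[MX,MY]
m=(abs(Z-.112)<.005)&(abs(q[...,1])<.17)&(q[...,0]>-.13)&(q[...,0]<.12);print("roof0",np.percentile(q[m][:,0],[1,99]),rect(W0[m]))
s=r.snapshot('side');cv2.imwrite('pics/s10.png',cv2.resize(s['pixels'][130:370,140:380],None,fx=2.5,fy=2.5,interpolation=cv2.INTER_CUBIC))
E
```

```text
t: 42.75
tool_pos: [0.5588, 0.2994, 0.2663]
ee_rot: [[0.122, 0.993, 0.006], [0.993, -0.122, 0.003], [0.003, 0.006, -1.0]]
wrist_force: [0.7, 0.3, 1.1]
grip_width: 0.0002
roof [-0.08964428  0.0136178 ] (array([545. , 201.7]), array([173. , 339.9]), 83.21)
handle (array([544.2, 196.1]), array([ 13.1, 112. ]), 83.22) [-0.01020774  0.00024903]
roof0 [-0.00739376  0.09592041] (array([551.1, 250.6]), array([107.3, 339.7]), 83.08)
```

View pics/s10.png

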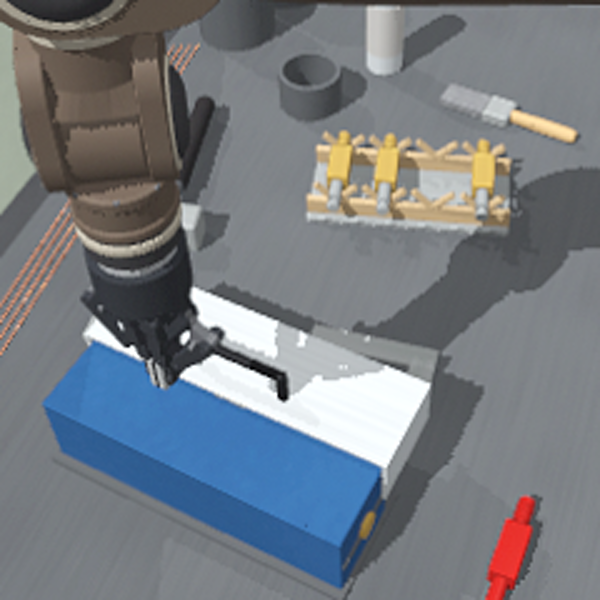

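Run:
```python
from h import *
W0=np.load("top0.npz")["W"];s=r.snapshot('top');W=cloud(s)
im0=cv2.imread("pics/top0.png")
q=(W0[...,:2]-MO)@np.c_[MX,MY]*1000
np.set_printoptions(linewidth=250)
# height map in manifold frame before/after, 10 mm grid, max
for nm,w in(("before",W0),("after",W)):
    q=(w[...,:2]-MO)@np.c_[MX,MY]*1000;z=w[...,2]*1000
    print(nm,"cols x=-180..20, rows y")
    for y in list(range(-230,-90,10))+list(range(90,230,10)):
        row=[]
        for x in range(-180,30,10):
            m=(abs(q[...,0]-x-5)<5)&(abs(q[...,1]-y-5)<5)&np.isfinite(z);row.append(int(np.median(z[m])) if m.any() else -1)
        print(y,row)
cv2.imwrite("pics/t11.png",cv2.resize(s["pixels"][105:275,120:270],None,fx=4,fy=3.5,interpolation=cv2.INTER_CUBIC))
```

```text
before cols x=-180..20, rows y
-230 [0, -2, 0, 0, -1, 0, 1, 0, 1, 8, 8, 7, 7, 7, 0, -1, 1, 0, 0, 0, 0]
-220 [1, 0, 0, -2, 0, 1, 0, 0, 4, 7, 8, 7, 7, 6, 0, 0, 0, -1, -1, 0, 1]
-210 [-1, 0, 0, -1, 0, 0, -1, 0, 5, 5, 7, 6, 7, 7, -1, 0, 0, -1, 0, -1, 0]
-200 [2, 1, 0, 0, 0, -2, 1, 3, 6, 7, 7, 10, 7, 0, -1, 0, -1, 0, -1, 0, -1]
-190 [0, 0, -2, -2, 0, 0, 0, 5, 12, 9, 8, 8, 9, -1, 0, 0, -2, 0, 1, -1, -1]
-180 [0, -1, 0, 0, 0, 0, 0, 5, 11, 8, 10, 12, 11, 10, 7, 8, 5, 61, 107, 110, 111]
-170 [0, 2, 0, 0, 0, 1, 1, 8, 9, 9, 7, 6, 8, 8, 6, 6, 7, 33, 111, 111, 111]
-160 [1, 0, 0, 1, 0, 0, 6, 9, 8, 8, 8, 6, 8, 9, 7, 7, 7, 39, 108, 111, 111]
-150 [0, -1, -1, 0, 0, -4, 9, 8, 10, 8, 7, 8, 8, -1, -1, -1, 5, 62, 109, 112, 111]
-140 [1, 0, 1, 1, 2, -1, -1, -1, -1, -1, -1, 81, 86, 87, 82, -1, -1, 111, 110, 112, 112]
-130 [0, 6, 80, 78, 88, 87, 88, 88, 88, 88, 86, 90, 91, 92, 90, 86, 87, 106, 111, 111, 111]
-120 [0, 69, 78, 4, 78, 87, 87, 87, 88, 87, 85, 87, 94, 95, 88, 87, 86, 92, 111, 109, 111]
-110 [0, 0, 0, 1, 67, 73, 69, 79, 72, 74, 5, 70, 90, 89, 81, 75, 10, 79, 111, 109, 111]
-100 [1, 0, 0, 0, 0, 0
[... 3014 characters left out ...]
 716, 718, 719, 718, 716, 713, 707]
160 [0, 0, 0, 0, 0, 0, 0, -1, 660, 677, 694, 704, 710, 714, 717, 718, 718, 716, 713, 708, 699]
170 [0, 0, 0, 0, 0, 1, 0, 0, 672, 691, 702, 708, 713, 716, 717, 717, 716, 714, 709, 704, 696]
180 [0, -1, 0, 0, 0, 0, 1, 668, 686, 698, 705, 710, 714, 716, 716, 716, 713, 710, 704, 695, -1]
190 [0, 0, 0, -1, 1, 0, 661, 679, 694, 703, 708, 712, 715, 715, 715, 713, 710, 705, 696, 1, -1]
200 [-1, -1, 2, -1, 0, 0, 672, 690, 699, 706, 710, 713, 714, 714, 713, 710, 705, 698, 3, -1, 1]
210 [0, 0, 0, 0, 0, 666, 685, 697, 703, 708, 711, 713, 713, 713, 710, 707, 700, 689, 0, 0, 0]
220 [0, 0, 2, 2, 660, 679, 692, 701, 706, 710, 712, 713, 712, 710, 707, 702, 691, 1, 0, 0, 1]
```

View pics/t11.png

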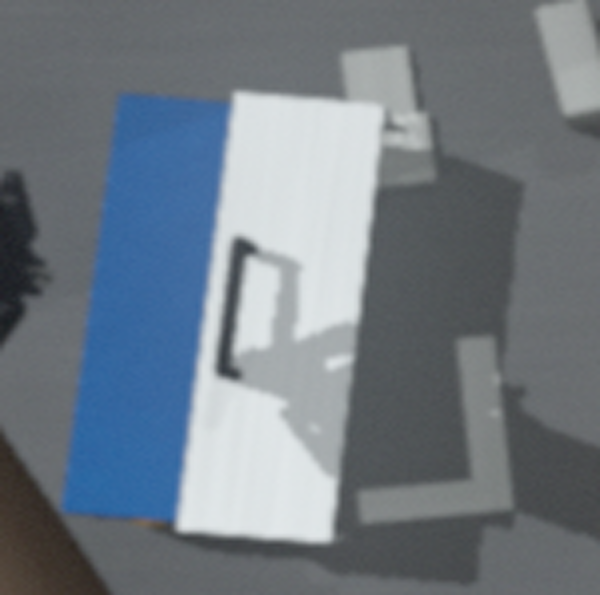

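The top view shows the handle moved 82 mm, and the push ended on a hard stop (60 N with no further motion). The guard may have started 8 mm along its travel. I'll check the catch, the yellow disk at the block's +y end, in a close crop.

Run:
```python
from h import *
a=cv2.imread('pics/side0.png')[265:370,240:330]
s=r.snapshot('side');b=s['pixels'][265:370,260:350]
cv2.imwrite('pics/s12.png',cv2.resize(np.hstack([a,b]),None,fx=4.4,fy=4.4,interpolation=cv2.INTER_CUBIC))
for x in(-.098,-.09,-.008,0,.007,.015):
    for z in(.112,.06):print(x,z,proj(s,np.r_[MO+x*MX+.173*MY,z]).round(1))
```

```text
-0.098 0.112 [[312.9 280.2]]
-0.098 0.06 [[311.8 291.7]]
-0.09 0.112 [[311.6 282.6]]
-0.09 0.06 [[310.6 294. ]]
-0.008 0.112 [[297.8 308.3]]
-0.008 0.06 [[297.2 319.2]]
0 0.112 [[296.3 310.9]]
0 0.06 [[295.8 321.8]]
0.007 0.112 [[295.1 313.2]]
0.007 0.06 [[294.6 324.1]]
0.015 0.112 [[293.6 315.9]]
0.015 0.06 [[293.2 326.7]]
```

View pics/s12.png

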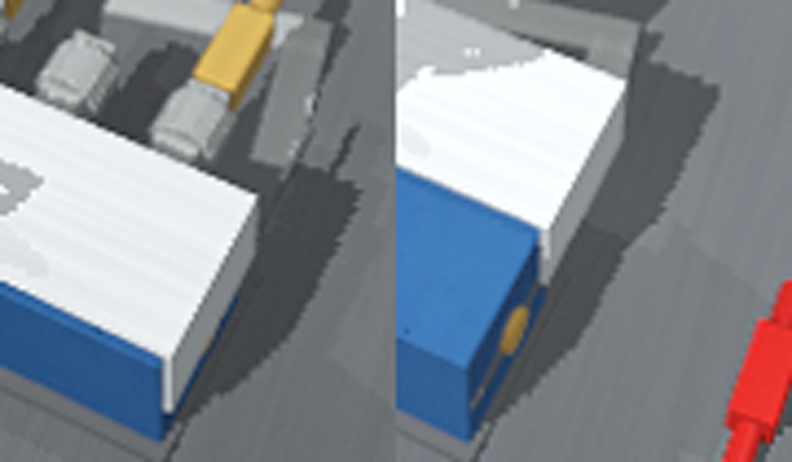

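The roller at (515,330) is fully exposed behind the cheek's rear edge at (545,255), which suggests it latched. I'll confirm with a gentle back-nudge from the front of the bar, kept to a few newtons.

```bash
python3 -m crank '[[[-0.045,0,0,0,0],[-0.05,0,0,0,0],[-0.04,0,0,0,0],[0,0,0,0,0],[0,0,0,0,0]]]' >/dev/null;  python3 g.py .5405 .1645 .15 83
```

```text
t 43.58 pos [0.5403 0.1624 0.2617] yaw 82.84 F [-0.2  0.6  0.2] w -0.0001 q [0.29 0.2  0.07 1.44 0.   1.99]
turn -0.16 | now d_tool mm [2.200e+00 1.000e-01 1.117e+02]
after turn d_tool mm [  2.1  -0.  111.7]
```

```bash
python3 -m crank '[[[0,0,0.05,0,0],[0,0,0.04,0,0],[0,0,0.021,0,0],[0,0,0,0,0],[0.004,0,0,0,0],[0.004,0,0,0,0],[0.003,0,0,0,0],[0,0,0,0,0]]]'; for i in 1; do python3 -m crank '[[[0.002,0,0,0,0],[0,0,0,0,0],[0,0,0,0,0]]]'|grep -v rot;python3 -m crank '[[[0.002,0,0,0,0],[0,0,0,0,0],[0,0,0,0,0]]]'|grep -v rot; done
```

```text
t: 44.58
tool_pos: [0.5422, 0.174, 0.152]
ee_rot: [[0.123, 0.992, 0.001], [0.992, -0.123, 0.0], [0.0, 0.001, -1.0]]
wrist_force: [-0.1, -0.7, 0.2]
grip_width: 0.0002
t: 44.95
tool_pos: [0.5422, 0.1756, 0.1515]
wrist_force: [-0.1, -0.8, -0.9]
grip_width: 0.0
t: 45.32
tool_pos: [0.5425, 0.1777, 0.1515]
wrist_force: [-0.1, 0.1, -0.7]
grip_width: 0.0002
```

```bash
for i in 1; do python3 -m crank '[[[0.002,0,0,0,0],[0,0,0,0,0],[0,0,0,0,0]]]'|egrep "pos|wr";python3 -m crank '[[[0.0015,0,0,0,0],[0,0,0,0,0],[0,0,0,0,0]]]'|egrep "pos|wr"; done
```

```text
tool_pos: [0.5427, 0.1797, 0.1515]
wrist_force: [0.1, -0.2, 0.2]
tool_pos: [0.5428, 0.1805, 0.1515]
wrist_force: [0.5, -5.0, 1.2]
```

The guard resists 5 N without sliding, where free friction is only about 1.5 N, so it is latched. Now I retreat and do a final check.

```bash
python3 -m crank '[[[-0.006,0,0,0,0],[-0.006,0,0,0,0],[0,0,-0.04,0,0],[0,0,-0.05,0,0],[0,0,-0.05,0,0.0],[0,0,0,0,0],[0,0,0,0,0],[0,0,0,0,0]]]'
python3 - <<'E'
from h import *
s=r.snapshot('top');W=cloud(s)
for p in plugs(s,W):print(p)
rackfit(('top',),2)
s=r.snapshot('side');W=cloud(s)
for nm,w in(("start",np.load("side0.npz")["W"]),("now",W)):
    Z=w[...,2];q=(w[...,:2]-MO)@np.c_[MX,MY]
    m=(abs(Z-.112)<.005)&(q[...,1]<.16)&(q[...,1]>.08)&(q[...,0]>-.13)&(q[...,0]<.12);print(nm,"roof x",np.percentile(q[m][:,0],[1,99]).round(4))
cv2.imwrite('pics/s13.png',s['pixels'])
E
```

```text
t: 47.08
tool_pos: [0.5409, 0.169, 0.2899]
ee_rot: [[0.123, 0.992, -0.003], [0.992, -0.123, -0.001], [-0.001, -0.002, -1.0]]
wrist_force: [-0.2, 0.3, 0.4]
grip_width: -0.0
(np.int64(188), array([320., 180.]), np.float64(61.5), (array([ 581.5, -199.9]), array([22.8, 79.8]), 13.6))
(np.int64(189), array([326., 200.]), np.float64(61.9), (array([ 522.5, -219.6]), array([22.7, 86.4]), 12.68))
(np.int64(179), array([338., 241.]), np.float64(62.5), (array([ 403.8, -249.8]), array([20.2, 84.8]), 12.62))
top [13.3863 -0.3219  0.4255] err 0.0031 mid 0.4269 range [0.3075 0.5466] 352
top [13.4392 -0.3224  0.426 ] err 0.0032 mid 0.4269 range [0.3072 0.5466] 346
A [ 0.3984 -0.2362] plug yaw 103.41
B [ 0.4587 -0.2218] plug yaw 103.41
C [ 0.519  -0.2074] plug yaw 103.41
D [ 0.5793 -0.193 ] plug yaw 103.41
start roof x [-0.006   0.0983]
now roof x [-0.0888  0.0148]
```

View pics/s13.png

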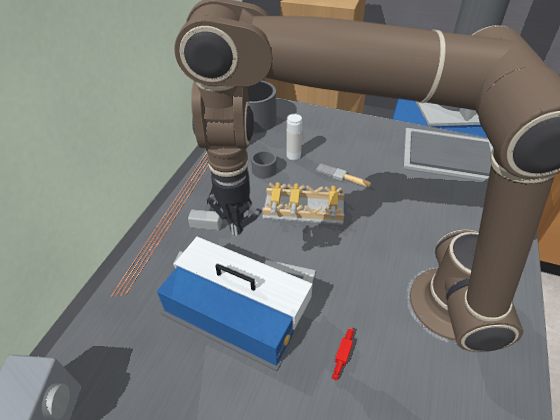

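```bash
python3 -c "
from cell import r
print(r.sign_off())"
```

```text
the job is handed in; nothing more can be done
None
```

I freed all three plugs that were present (couplers 1, 3 and 4; coupler 2 was empty), laid them in the rack and pushed the guard shut. I handed the job in at about 47 s. The sign-off gave no verdict, so the outcome rests on my own checks.

- **Rack:** it was knocked about 2 cm during the run. I found this before the first placement, measured it again and corrected. In the last picture the plugs are in notch pairs 1, 3 and 4 (counting from the robot), a few millimetres or less from the notch points and lying along the notches. The rack is flat and steady.
- **Guard:** it hit a hard stop, with 60 N giving no further motion. The catch roller was visible behind the cheek, and the guard held against a 5 N push back, against about 1.5 N of normal sliding friction.
- **Other objects:** I never touched the bystanders or the red look-alike, and the final picture shows nothing moved. I did not measure each one, and some are partly hidden by the arm and the guard. The gripper ended clear of everything.

One check disagreed: the cameras saw the guard move only about 82–83 mm, not 90. I put this down to it starting about 7 mm along its travel. The final roof position (about x = -89 to +15 mm) fits a full 90 mm if it parks flush with the block's front face, but I could not read the joint to confirm it.

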